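# Put the sachets away in the locking drawer

### The job

The kiosk is closing: unlock the low drawer unit by pulling its lock knob up, turning it counterclockwise to the open mark and pushing it back down, then pull the drawer out to its stop and put every condiment sachet from the worktop into it. Push the drawer fully shut and lock it again the same way, with the knob turned back to the locked mark and pushed home; leave everything else standing where it is.

Things in the scene. Friction and masses are not known exactly. Their poses are not given: they have to be found in the camera images.
- lockbox: the fixed drawer unit, a low grey box, 170 mm deep (x), 236 mm wide (y), 85 mm high; origin at the middle of its underside. Its -x is the direction in which the drawer pulls out, z is up
- drawer_handle (a point): middle of the drawer's handle: straight round steel bar, 11 mm thick, 110 mm long along this frame's y, 54 mm above the worktop, 35 mm out from the drawer's front face (29 mm clear behind the bar; feet 94 mm apart). Axes as the unit's: pulls out to -x. The front panel is 12 mm thick and reaches 80 mm above the worktop; with the drawer shut the unit's top begins 47 mm behind the bar
- drawer_floor (a point): middle of the drawer's inner floor, 16 mm above the worktop; moves with the drawer, axes as the unit's. The inside measures 134 mm along x, 200 mm along y, 40 mm deep, walls 6 mm; the front panel reaches 64 mm above this floor. With the drawer out at its stop this point is 67 mm before the front edge of the unit's top, so the whole inside is open from above
- lock_grip (a point): middle of the lock knob's finger bar, on the upright lock axis, 116 mm above the worktop when pushed home. Black bar, 42 mm long along this frame's x, 12 mm thick along y, 26 mm high, on a 38 mm disc whose top is 14 mm below the point. The frame turns and rises with the knob. The axis stands on the unit's top, 105 mm behind its front edge, midway across
- lock_pull (a joint): how far the lock knob is pulled up (m): 0 = pushed home, 0.012 = fully out. About 2 N of friction; it stays where it is left
- lock_turn (a joint): angle of the lock knob (rad), growing counterclockwise from above: 0 = locked mark (a dot; bar along the drawer's slide, white pointer line to the front), 1.4 = open mark (a dash); stops at both ends. A key inside lets it turn only while pulled up more than 7 mm and lets it go home only within about 0.05 rad of either end. Light friction, 0.03 N m
- drawer (a joint): how far the drawer is pulled out (m): 0 = shut, 0.14 = at its stop. About 1.5 N of friction. At the locked mark a tongue holds the drawer shut, with some 4 mm of play
- sachet_a_mid (a point): centre of a filled, stiff condiment sachet, 56 x 34 x 16 mm (x, y, z of its own frame), 15 g, that lies flat on the worktop with this point 8 mm above it; all sachets are alike in shape. Three to five of the five are there, absent ones read None
- sachet_b_mid (a point): centre of a filled, stiff condiment sachet, 56 x 34 x 16 mm (x, y, z of its own frame), 15 g, that lies flat on the worktop with this point 8 mm above it; all sachets are alike in shape. Three to five of the five are there, absent ones read None
- sachet_c_mid (a point): centre of a filled, stiff condiment sachet, 56 x 34 x 16 mm (x, y, z of its own frame), 15 g, that lies flat on the worktop with this point 8 mm above it; all sachets are alike in shape. Three to five of the five are there, absent ones read None
- sachet_d_mid (a point): centre of a filled, stiff condiment sachet, 56 x 34 x 16 mm (x, y, z of its own frame), 15 g, that lies flat on the worktop with this point 8 mm above it; all sachets are alike in shape. Three to five of the five are there, absent ones read None
- sachet_e_mid (a point): centre of a filled, stiff condiment sachet, 56 x 34 x 16 mm (x, y, z of its own frame), 15 g, that lies flat on the worktop with this point 8 mm above it; all sachets are alike in shape. Three to five of the five are there, absent ones read None
- sauce_cup_left: bystander: empty black sauce cup, 51 mm across, 29 mm high, standing on the drawer unit's top, on its +y side beside the lock knob, at least 80 mm from the lock axis; origin at the middle of its underside
- sauce_cup_right: bystander: empty black sauce cup, 51 mm across, 29 mm high, standing on the drawer unit's top, on its -y side beside the lock knob, at least 80 mm from the lock axis; origin at the middle of its underside

How it is judged (in metres and radians):
On the way, in this order (a step that is already met when the one before it is completed fails the run):
1. the lock knob is pulled up (value of joint lock_pull above 0.008 m), for 0.1 s.
2. the knob is turned to the open mark and pushed home (value of joint lock_turn above 1.3 rad and value of joint lock_pull below 0.003 m), for 0.2 s.
3. the drawer is pulled out to its stop (value of joint drawer above 0.133 m), for 0.2 s.
4. all sachets are in the open drawer (x of sachet_a_mid in the frame of drawer_floor between -0.067 and 0.067 m and y of sachet_a_mid in the frame of drawer_floor between -0.1 and 0.1 m and z of sachet_a_mid in the frame of drawer_floor between 0 and 0.042 m and x of sachet_b_mid in the frame of drawer_floor between -0.067 and 0.067 m and y of sachet_b_mid in the frame of drawer_floor between -0.1 and 0.1 m and z of sachet_b_mid in the frame of drawer_floor between 0 and 0.042 m and x of sachet_c_mid in the frame of drawer_floor between -0.067 and 0.067 m and y of sachet_c_mid in the frame of drawer_floor between -0.1 and 0.1 m and z of sachet_c_mid in the frame of drawer_floor between 0 and 0.042 m and x of sachet_d_mid in the frame of drawer_floor between -0.067 and 0.067 m and y of sachet_d_mid in the frame of drawer_floor between -0.1 and 0.1 m and z of sachet_d_mid in the frame of drawer_floor between 0 and 0.042 m and x of sachet_e_mid in the frame of drawer_floor between -0.067 and 0.067 m and y of sachet_e_mid in the frame of drawer_floor between -0.1 and 0.1 m and z of sachet_e_mid in the frame of drawer_floor between 0 and 0.042 m and value of joint drawer above 0.09 m), for 0.2 s.
5. the drawer is pushed shut with the sachets in it (x of sachet_a_mid in the frame of drawer_floor between -0.067 and 0.067 m and y of sachet_a_mid in the frame of drawer_floor between -0.1 and 0.1 m and z of sachet_a_mid in the frame of drawer_floor between 0 and 0.042 m and x of sachet_b_mid in the frame of drawer_floor between -0.067 and 0.067 m and y of sachet_b_mid in the frame of drawer_floor between -0.1 and 0.1 m and z of sachet_b_mid in the frame of drawer_floor between 0 and 0.042 m and x of sachet_c_mid in the frame of drawer_floor between -0.067 and 0.067 m and y of sachet_c_mid in the frame of drawer_floor between -0.1 and 0.1 m and z of sachet_c_mid in the frame of drawer_floor between 0 and 0.042 m and x of sachet_d_mid in the frame of drawer_floor between -0.067 and 0.067 m and y of sachet_d_mid in the frame of drawer_floor between -0.1 and 0.1 m and z of sachet_d_mid in the frame of drawer_floor between 0 and 0.042 m and x of sachet_e_mid in the frame of drawer_floor between -0.067 and 0.067 m and y of sachet_e_mid in the frame of drawer_floor between -0.1 and 0.1 m and z of sachet_e_mid in the frame of drawer_floor between 0 and 0.042 m and value of joint drawer below 0.005 m), for 0.2 s.
6. the lock knob is pulled up again (value of joint lock_pull above 0.008 m), for 0.1 s.
At the end, for the whole second after the job is handed in: Every sachet present lies at rest inside the drawer, the drawer is shut (within 5 mm), and the lock knob is at the locked mark (within 0.1 rad) and pushed home (within 3 mm) (all of step 5 and value of joint lock_turn below 0.1 rad and value of joint lock_pull below 0.003 m and linear speed of each of sachet_a, sachet_b, sachet_c, sachet_d, sachet_e below 0.02 m/s); the robot touches nothing.
It fails at once if the sauce cup left is moved more than 30 mm or tipped over (distance of sauce_cup_left from where it was at the start of the episode above 0.03 m or angle between sauce_cup_left's own z axis and vertical above 0.5 rad).
It fails at once if the sauce cup right is moved more than 30 mm or tipped over (distance of sauce_cup_right from where it was at the start of the episode above 0.03 m or angle between sauce_cup_right's own z axis and vertical above 0.5 rad).
Of sachet_a, sachet_b, sachet_c, sachet_d, sachet_e only 3 to 5 are there at a start; the rules pass over those that are not, and their reading is None.
At some moment in a run one of sachet_a, sachet_b, sachet_c, sachet_d, sachet_e may be knocked a few centimetres aside while the robot is not near it.
Once in a run the grip may slacken for a moment while it holds something.
It also fails if it takes over 210 s, if anything falls off the work surface, if the arm or the gripper's body presses on something with over 40 N, if the wrist force passes 120 N, or if a joint passes its speed limit or range.

### The arm

A 6-joint arm with a two-finger parallel gripper is mounted at the origin on the work surface; the furniture and walls round the work are solid. World frame = base frame: x ahead of the robot, y to its left, z up, the work surface at z = 0. Lengths are in mm, angles in rad, forces in N, time in s.
With the tool pointing down it reaches from about 275 to 750 mm from the base axis. Payload 10.2 kg.
Tool frame: the origin (TCP) lies on the centre line of the jaws, within the pads' length; the fingertips stand 8 mm ahead of it and the grasp point (between the pads) lies 11 mm behind it; x points along the fingers, y is the direction in which the jaws open and shut, and the axes are right-handed (so a half turn about x gives the same grasp; the last joint's range is limited). The gripper opens to 85 mm and grips with 20 to 120 N. Pads are 22 mm wide; open, the fingers measure 114 mm over their backs; the gripper's body (76 mm by 85 mm) begins 54 mm behind the grasp point. The pads swing forward as they close: fully open they stand 13 mm farther back than shut.
Start: joints at [-1.573, 0.313, 1.498, -0, 1.331, -0.223], TCP at [114.967, -512.263, 239.294] pointing down, gripper open.
Joint ranges: [-2.94, 2.94], [-0.97, 2.17], [0.19, 2.56], [-1.23, 4.37], [0.02, 3.11], [-2.88, 2.88]. Speed limits (rad/s): [2.39, 2.39, 3.01, 3.14, 3.14, 3.14].

### API

Orientations are given as a unit quaternion [w, x, y, z].
In Python, from rig import ctrl, vision, workorder gives the robot as it stands. The module is installed in compiled form; this text tells all that it offers.
- The arm moves only by the shell command python3 -m jog 'ROWS' [OPENING] [FORCE]. ROWS is JSON, a list that holds one entry, the list of rows, each a list of 6 numbers: the shift along the tool's x, y, z in m, then the turn, a rotation vector about the tool's x, y, z in rad. A call has 1 to 12 rows; each row shifts and turns the commanded pose from where the row before left it, along the tool's axes as they then stand; what a row does not reach is not made up. A row lasts 1/8 s, in which the tool goes at most 62.5 mm and 10.7 degrees, less where a joint would pass 70% of its speed; a pose out of reach is approached as far as the arm can. A call is refused whole if a number of a shift passes 0.0625 or a number of a turn 0.188, either way. A call with a gripper value outside its range is refused whole. OPENING is the closure in counts, from 0 (fully open) to 255 (shut), set as the call begins (- or left out, the last holds). The fingers move at their own pace and stop on an object; FORCE is the grip in N (left out, the last holds). Time passes only in rows, so rows that do not move let the fingers close. It gives the time, the measured TCP pose, the force and the opening at its end, in the units of the state.
- ctrl.sense(): the state, without advancing time (a new reading comes with each control period).
- vision.capture(name): name is "scene" or "top" or "wrist"; returns a dict with "image" (420x560x3 uint8, red, green, blue), "mtx" (3x3 intrinsics, pixels), "R" (3x3) and "t" (3): a world point X has camera coordinates R X + t; the wrist camera has in their place "hand_eye" (4x4, takes a point from camera to tool coordinates, whose origin is the TCP and whose axes are the tool frame's). Camera axes: x right, y down, z forward; pixel columns grow to the right and rows downward; lengths in mm; the calibration is good to about 2 mm. A picture is of the moment at which its call begins: read the wrist's pose just before it. There is no depth.
- workorder.finish_job(): hands the job in, once; it reports no verdict.
The state is a dict: "time_s": time; "joints": joint angles; "dq": joint speeds; "tau": joint torques, N m; "eef_pos": TCP position; "ee_rot": TCP orientation; "force": force on the tool from outside, world axes, zero at the start; "wrist_torque": the same for the moment, N m; "grip_width": opening from 0.0 (shut) to 1.0 (fully open).
Only numpy, scipy, OpenCV 4.12 (cv2) and the standard library are available. Lean on these libraries where they do the work, as an engineer would, in place of code of your own. Each camera call takes 0.05 s, during which the arm holds its last target.

## Working session

There is one attempt and no reset: what is moved stays moved. The work goes in short steps, Python scripts to look and compute and a shell command to move; the robot and the scene stay as the last step left them, time stands still between calls to the robot, and variables do not carry over. Pictures are saved under pics/ and viewed, and the job is handed in when it is done.

```bash
ls; mkdir -p pics
python3 - <<'E'
from rig import ctrl, vision
import cv2
s=ctrl.sense(); print(s)
for n in("scene","top","wrist"):
    c=vision.capture(n); cv2.imwrite(f"pics/a_{n}.png",c["image"][:,:,::-1]); print(n,{k:(v.tolist() if hasattr(v,'tolist') else v) for k,v in c.items() if k!="image"})
E
```

```text
pics
{'time_s': 0.0, 'joints': array([-1.57341902e+00,  3.13453139e-01,  1.49844482e+00, -6.68077977e-06,
        1.33100298e+00, -2.23396600e-01]), 'dq': array([-0.0006385 , -0.00058908, -0.00022867, -0.00076042, -0.00049681,
        0.00093381]), 'tau': array([ 2.76197723e-03, -4.12269759e+01, -2.59738469e+01, -4.48222306e-05,
        4.21507575e-03, -2.50346218e-06]), 'eef_pos': array([ 114.95596454, -512.00288358,  238.73055328]), 'ee_rot': array([ 0.07743762,  0.70285268,  0.07835734, -0.70275291]), 'force': array([-0.3361828 ,  0.11085993,  0.38089456]), 'wrist_torque': array([-0.01429795, -0.01923801,  0.02889161]), 'grip_width': 1.0020754808251666}
scene {'mtx': [[494.1477947170342, 0.0, 284.1576328494433], [0.0, 494.1477947170342, 217.55382976757934], [0.0, 0.0, 1.0]], 'R': [[-0.5253158567130639, 0.8508960874131503, 0.004370252946002178], [0.7584395795792039, 0.47055225695660524, -0.4509434305994105], [-0.3857624331289143, -0.23357316176743678, -0.892541832794644]], 't': [300.87688656724674, -332.72093631169116, 1236.454783398874]}
top {'mtx': [[457.99043239757054, 0.0, 278.3702654450938], [0.0, 457.99043239757054, 209.06707375631098], [0.0, 0.0, 1.0]], 'R': [[0.006181705848366928, -0.9997580163270076, 0.021111496931555833], [-0.9987896986692939, -0.007203134821786971, -0.04865442097939641], [0.048794716362588246, -0.02078517834000912, -0.9985925355301173]], 't': [-72.39716767866562, 506.39300756512046, 912.6672331348675]}
wrist {'mtx': [[333.90830298593994, 0.0, 282.36934306948206], [0.0, 333.90830298593994, 210.39289901887363], [0.0, 0.0, 1.0]], 'hand_eye': [[0.0004495955054436618, -0.26402931335280067, 0.964514551240327, -134.7400561592633], [0.9999998808367192, -6.478077951456062e-05, -0.0004838698140966177, -0.06059507674038844], [0.00019023781925076757, 0.9645146538513023, 0.26402925276505423, -67.26775910492678], [0.0, 0.0, 0.0, 1.0]]}
```

View pics/a_top.png

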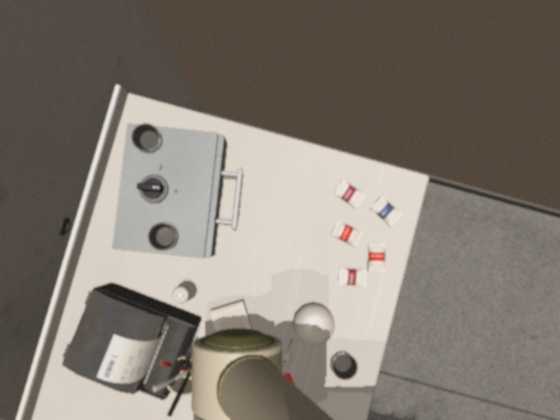

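View pics/a_scene.png

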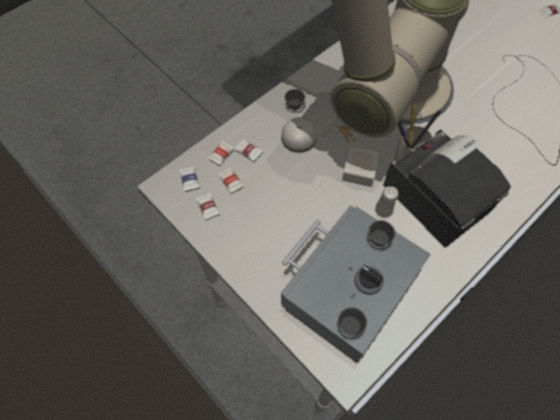

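View pics/a_wrist.png

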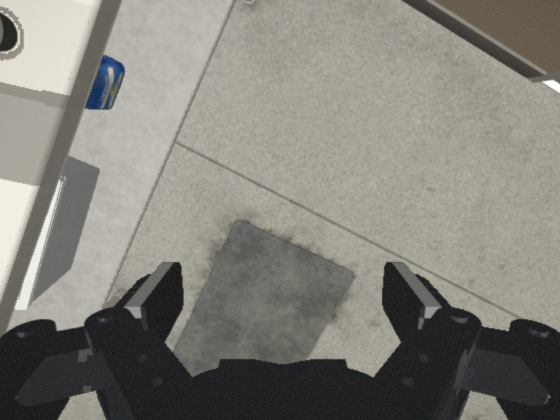

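The top view shows the unit at left (front edge near u≈215, handle at u≈237, knob at (152,187), cups at (148,138) and (164,236)). Five sachets are in a cluster at (350,193), (387,211), (347,233), (376,257) and (352,277). Next I'll measure them.

```bash
cat > h.py <<'E'
import numpy as np, cv2
from scipy.spatial.transform import Rotation as Ro
from rig import ctrl, vision
def pose():
    s=ctrl.sense(); q=s["ee_rot"]; return np.array(s["eef_pos"]),Ro.from_quat([q[1],q[2],q[3],q[0]]).as_matrix(),s
def cap(n):
    p,R,s=pose(); c=vision.capture(n)
    if n=="wrist":
        H=np.array(c["hand_eye"]); Rc=R@H[:3,:3]; o=R@H[:3,3]+p   # cam->world
        c["R"]=Rc.T; c["t"]=-Rc.T@o
    return c
def plane(c,uv,z):
    uv=np.atleast_2d(np.asarray(uv,float)); R=np.array(c["R"]);t=np.array(c["t"])
    o=-R.T@t; d=np.c_[uv,np.ones(len(uv))]@np.linalg.inv(c["mtx"]).T@R
    return o+d*((z-o[2])/d[:,2])[:,None]
def proj(c,X):
    x=np.atleast_2d(X)@np.array(c["R"]).T+np.array(c["t"]); x=x@np.array(c["mtx"]).T; return x[:,:2]/x[:,2:]
def save(name,im,roi=None,k=1):
    if roi: im=im[roi[1]:roi[3],roi[0]:roi[2]]
    cv2.imwrite("pics/"+name,cv2.resize(im[:,:,::-1],None,fx=k,fy=k,interpolation=cv2.INTER_CUBIC))
E
python3 - <<'E'
from h import *
c=cap("top"); save("b_unit.png",c["image"],(100,110,260,270),3.7); save("b_sach.png",c["image"],(300,160,430,300),4.2)
s=cap("scene"); save("b_sunit.png",s["image"],(260,200,440,370),3.4); save("b_ss.png",s["image"],(160,120,280,230),5)
E
sleep 1; ls pics
```

```text
a_scene.png
a_top.png
a_wrist.png
b_sach.png
b_ss.png
b_sunit.png
b_unit.png
```

View pics/b_unit.png

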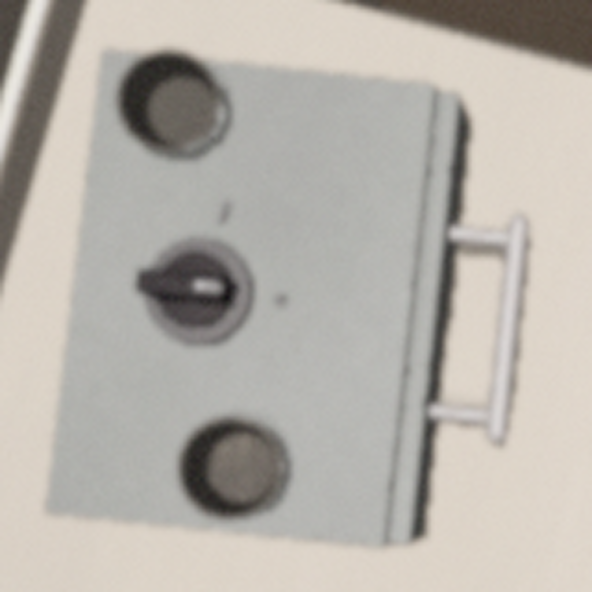

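View pics/b_sach.png

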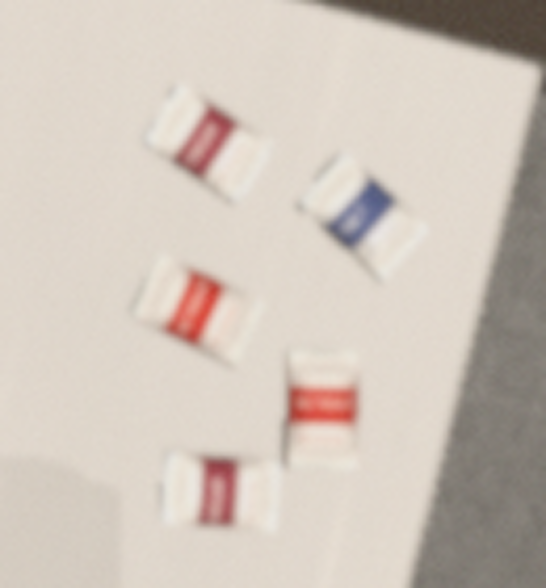

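View pics/b_sunit.png

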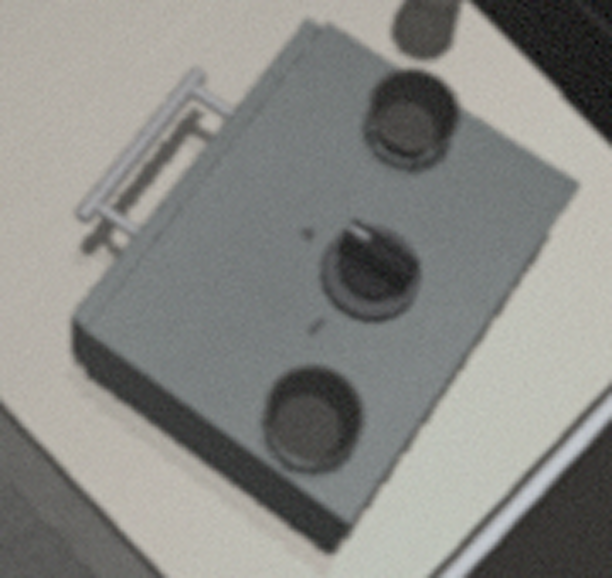

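```bash
cat >> h.py <<'E'
def px(xy,roi,k): return (np.atleast_2d(xy).astype(float)+.5)/k-.5+np.array(roi[:2])
E
python3 - <<'E'
from h import *
np.set_printoptions(precision=1,suppress=True)
c=cap("top"); s=cap("scene")
rt=(100,110,260,270); rs=(260,200,440,370)
P=plane(c,px([(105,50),(48,513),(435,87),(390,545)],rt,3.7),85)
print("corners",P, np.linalg.norm(P[0]-P[1]),np.linalg.norm(P[0]-P[2]),np.linalg.norm(P[2]-P[3]))
d=P[0]-P[1]; d2=P[2]-P[3]; print("yaw of +y minus 90", [np.degrees(np.arctan2(v[1],v[0]))-90 for v in(d,d2)], [np.degrees(np.arctan2(-v[1],-v[0])) for v in (P[2]-P[0],P[3]-P[1])])
print("center", P.mean(0))
B=plane(c,px([(520,218),(497,440)],rt,3.7),54); print("bar",B,B.mean(0),np.linalg.norm(B[0]-B[1]),np.degrees(np.arctan2(*(B[0]-B[1])[1::-1]))-90)
K=plane(c,px([(200,290)],rt,3.7),98);print("knob",K)
print("scene knob",plane(s,px([(371,273)],rs,3.4),98))
print("scene bar",plane(s,px([(198,75),(86,213)],rs,3.4),54))
Q=plane(s,px([(310,20),(75,318),(350,525),(580,185)],rs,3.4),85); print("scene unit corners",Q,Q.mean(0))
# sachets
for n,cc,roi in(("top",c,(320,170,415,300)),("scene",s,(165,125,275,230))):
    im=cc["image"]; sub=im[roi[1]:roi[3],roi[0]:roi[2]]; hsv=cv2.cvtColor(sub,cv2.COLOR_RGB2HSV)
    m=((hsv[:,:,1]>90)&(hsv[:,:,2]>50)).astype(np.uint8)
    N,l,st,ce=cv2.connectedComponentsWithStats(m)
    for i in range(1,N):
        if st[i,4]<15: continue
        ys,xs=np.where(l==i); W=plane(cc,np.c_[xs,ys]+roi[:2],16)[:,:2]
        # dir of stripe: long 34 mm across sachet
        w,v=np.linalg.eigh(np.cov(W.T)); a=np.degrees(np.arctan2(v[1,1],v[0,1]))
        rgb=sub[l==i].mean(0)
        print(n,ce[i]+roi[:2],"world",W.mean(0),"stripe dir deg",a%180,"ext",np.ptp(W@v[:,1]),np.ptp(W@v[:,0]),st[i,4],rgb)
E
```

```text
corners [[662.  214.4  85. ]
 [428.8 237.5  85. ]
 [645.   48.   85. ]
 [413.8  67.5  85. ]] 234.35113471461142 167.2943308728246 231.98654639984306
yaw of +y minus 90 [np.float64(-95.6452161178323), np.float64(-94.82086768094364)] [np.float64(84.14396706316369), np.float64(84.95013120766369)]
center [537.4 141.9  85. ]
bar [[582.9   6.3  54. ]
 [466.7  17.1  54. ]] [524.8  11.7  54. ] 116.67426534582066 -95.2879624107817
knob [[539.6 161.1  98. ]]
scene knob [[545.3 163.7  98. ]]
scene bar [[471.1  17.4  54. ]
 [581.4   6.9  54. ]]
scene unit corners [[419.7  61.2  85. ]
 [646.5  39.8  85. ]
 [665.9 216.2  85. ]
 [432.4 238.8  85. ]] [541.1 139.   85. ]
top [350.3 192.5] world [ 541.4 -214.5] stripe dir deg 159.31968370427478 ext 29.54406529747962 11.628102357888402 43 [170.   97.8 100. ]
top [346.  233.1] world [ 459.3 -205.6] stripe dir deg 155.567253707587 ext 31.040177399739264 16.699700481210556 126 [210.2 111.7  99. ]
top [376.3 256.4] world [ 412.7 -266.7] stripe dir deg 88.4560237899334 ext 30.611666876001692 16.237404651730742 129 [209.5 112.9  99.8]
top [352.3 274.8] world [ 375.7 -218.1] stripe dir deg 9.475542721773365 ext 27.19751901050529 14.588439572518553 54 [170.4  97.   99.4]
scene [246.4 149.8] world [ 380.8 -219.7] stripe dir deg 15.705682741740702 ext 22.843835560322418 9.583745523056905 22 [117.8  72.3  74.8]
scene [221. 152.] world [ 416.2 -265.5] stripe dir deg 82.79342464298321 ext 30.70660660035395 17.56332038858858 83 [154.9  83.8  77.3]
scene [230.1 179. ] world [ 464.6 -207.2] stripe dir deg 161.39151970959207 ext 30.754073506362204 18.199918175270277 86 [157.1  85.6  79.2]
scene [204.5 205. ] world [ 547.3 -217. ] stripe dir deg 165.4235340633475 ext 21.804692799580607 8.598338478619539 21 [117.3  71.9  74.2]
```

```bash
cat >> h.py <<'E'
def go(target,yaw,flip=0):
    """shift in tool axes (mm) & turn to reach target, tool x down, tool y at world yaw deg (mod 180 by flip)"""
    p,R,s=pose(); y=np.radians(yaw); yv=np.array([np.cos(y),np.sin(y),0]); xv=np.array([0,0,-1.]); Rt=np.c_[xv,yv,np.cross(xv,yv)]
    if target is not None: print("shift tool mm",np.round(R.T@(np.array(target)-p),1))
    print("turn rotvec",np.round(Ro.from_matrix(R.T@Rt).as_rotvec(),3),"j6",round(s["joints"][5],3),"j1",round(s["joints"][0],3),"pos",np.round(p,1),"tool y yaw",round(np.degrees(np.arctan2(R[1,1],R[0,1])),2))
    return R,Rt
def st():
    p,R,s=pose(); print("t",round(s["time_s"],2),"pos",np.round(p,1),"yawY",round(np.degrees(np.arctan2(R[1,1],R[0,1])),2),"xax",np.round(R[:,0],3),"F",np.round(s["force"],1),"M",np.round(s["wrist_torque"],2),"grip",round(s["grip_width"],3),"j",np.round(s["joints"],2))
E
python3 - <<'E'
from h import *
st()
for y in (-5,175): go([541,162,260],y)
E
```

```text
t 0.35 pos [ 115.  -512.2  239.2] yawY -77.35 xax [ 0.  0. -1.] F [ 0.5 -0.8 -0.2] M [-0.01  0.01  0.01] grip 1.0 j [-1.57  0.31  1.5   0.    1.33 -0.22]
shift tool mm [ -20.6 -564.6 -563.3]
turn rotvec [-1.263 -0.     0.   ] j6 -0.223 j1 -1.573 pos [ 115.  -512.2  239.2] tool y yaw -77.35
shift tool mm [ -20.6 -564.6 -563.3]
turn rotvec [1.879 0.    0.   ] j6 -0.223 j1 -1.573 pos [ 115.  -512.2  239.2] tool y yaw -77.35
```

```bash
python3 -m jog '[[[-0.002,-0.0434,-0.0433,0,0,0],[-0.002,-0.0434,-0.0433,0,0,0],[-0.002,-0.0434,-0.0433,0,0,0],[-0.002,-0.0434,-0.0433,0,0,0],[-0.002,-0.0434,-0.0433,0,0,0],[-0.002,-0.0434,-0.0433,0,0,0],[-0.002,-0.0434,-0.0433,0,0,0],[-0.002,-0.0434,-0.0433,0,0,0],[-0.002,-0.0434,-0.0433,0,0,0],[-0.002,-0.0434,-0.0433,0,0,0],[-0.002,-0.0434,-0.0433,0,0,0],[-0.002,-0.0434,-0.0433,0,0,0]]]' 120
python3 -m jog '[[[0,0,0,-0.18,0,0],[0,0,0,-0.18,0,0],[0,0,0,-0.18,0,0],[0,0,0,-0.18,0,0],[0,0,0,-0.18,0,0],[0,0,0,-0.18,0,0],[0,0,0,-0.183,0,0],[0,0,0,0,0,0]]]'
python3 - <<'E'
from h import *
st(); go([541,162,260],-5.1)
c=cap("wrist"); save("c_w.png",c["image"])
E
```

```text
time_s: 1.85
eef_pos: [508.7, 111.7, 263.4]
ee_rot: [0.078, 0.703, 0.078, -0.703]
force: [0.6, -1.1, 0.4]
grip_width: 0.533
time_s: 2.85
eef_pos: [507.9, 109.7, 263.2]
ee_rot: [-0.477, -0.522, -0.477, 0.522]
force: [-0.2, 0.8, 0.9]
grip_width: 0.53
t 2.85 pos [507.9 109.7 263.2] yawY -5.08 xax [-0. -0. -1.] F [-0.2  0.8  0.9] M [ 0.03  0.03 -0.02] grip 0.53 j [-0.01  0.28  1.47 -0.    1.38  0.08]
shift tool mm [  3.2  28.4 -55. ]
turn rotvec [0. 0. 0.] j6 0.076 j1 -0.013 pos [507.9 109.7 263.2] tool y yaw -5.08
```

View pics/c_w.png

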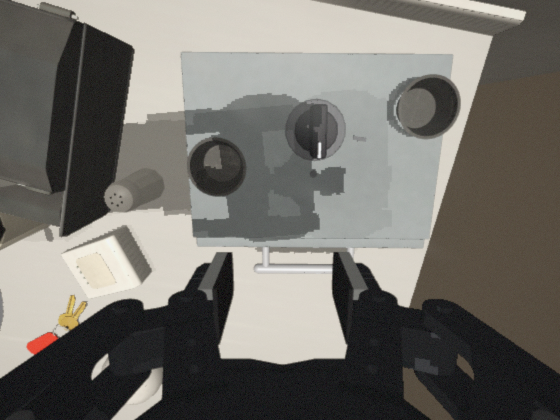

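Run:
```python
from h import *
np.set_printoptions(precision=1,suppress=True)
c=cap("wrist"); save("c_k.png",c["image"],(270,85,370,175),6)
P=plane(c,[(182,53),(452,54)],85);print("back corners",P,np.linalg.norm(P[0]-P[1]),np.degrees(np.arctan2(*(P[0]-P[1])[1::-1])))
print("bar",plane(c,[(257,268),(345,268)],54))
```

```text
back corners [[433.4 238.8  85. ]
 [665.  217.   85. ]] 232.57750764982728 174.60702835210301
bar [[471.5  18.5  54. ]
 [569.8   9.5  54. ]]
```

View pics/c_k.png

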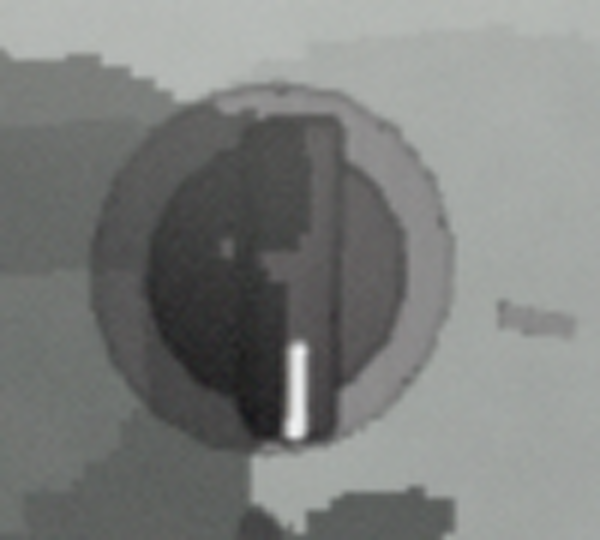

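Run:
```python
from h import *
np.set_printoptions(precision=1,suppress=True)
c=cap("wrist"); r=(270,85,370,175)
print("disc38",plane(c,px([(278,272),(148,272),(408,272)],r,6),102))
print("rosette",plane(c,px([(272,267)],r,6),87))
print("line/bar top",plane(c,px([(297,345),(297,437),(290,118),(340,118)],r,6),129))
for k in((541,162),(539,163)):
  go([*k,180],-5.1)
# project expectation
u=np.radians(84.8); ux=np.array([np.cos(u),np.sin(u),0])
print(proj(c,[541,162,102])-0)
```

```text
disc38 [[542.4 164.7 102. ]
 [523.8 166.4 102. ]
 [561.  163.  102. ]]
rosette [[543. 165.  87.]]
line/bar top [[541.7 156.3 129. ]
 [541.  144.2 129. ]
 [542.6 184.8 129. ]
 [549.  184.3 129. ]]
shift tool mm [ 83.3  28.3 -55.1]
turn rotvec [-0. -0.  0.] j6 0.077 j1 -0.013 pos [507.9 109.7 263.3] tool y yaw -5.17
shift tool mm [ 83.3  26.2 -55.9]
turn rotvec [-0. -0.  0.] j6 0.077 j1 -0.013 pos [507.9 109.7 263.3] tool y yaw -5.17
[[314.5 133.3]]
```

```bash
python3 -m jog '[[[0.0415,0.015,-0.029,0,0,0],[0.0415,0.0143,-0.0287,0,0,0],[0,0,0,0,0,0],[0.02,0,0,0,0,0],[0.02,0,0,0,0,0],[0.016,0,0,0,0,0],[0.010,0,0,0,0,0],[0,0,0,0,0,0]]]'
python3 - <<'E'
from h import *
st(); go([542.3,164.5,114],-5.1)
c=cap("wrist"); save("d_w.png",c["image"])
E
```

```text
time_s: 4.0
eef_pos: [542.0, 164.5, 114.2]
ee_rot: [-0.478, -0.521, -0.478, 0.522]
force: [-0.4, 0.3, 0.6]
grip_width: 0.53
t 4.0 pos [542.  164.5 114.2] yawY -5.01 xax [-0. -0. -1.] F [-0.4  0.3  0.6] M [-0.03 -0.02 -0.02] grip 0.53 j [ 0.09  0.53  1.53 -0.    1.09  0.18]
shift tool mm [ 0.2  0.3 -0.1]
turn rotvec [0.002 0.    0.   ] j6 0.175 j1 0.088 pos [542.  164.5 114.2] tool y yaw -5.01
```

View pics/d_w.png

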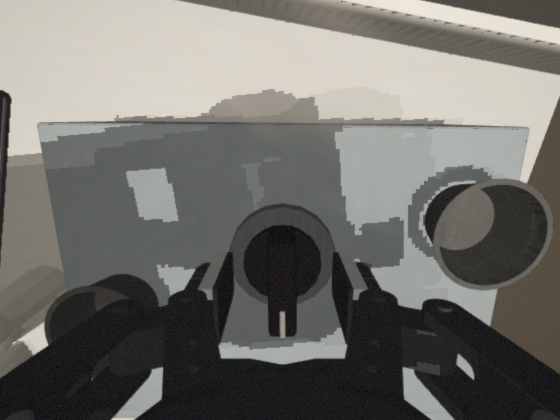

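The knob sits centred between the fingers at (282,270). Now I'll close on it and pull up.

```bash
python3 -m jog '[[[0,0,0,0,0,0],[0,0,0,0,0,0],[0,0,0,0,0,0],[0,0,0,0,0,0],[0,0,0,0,0,0],[0,0,0,0,0,0]]]' 255 60; python3 -c "
from h import *
st()"
```

```text
time_s: 4.8
eef_pos: [542.0, 164.7, 115.0]
ee_rot: [0.478, 0.521, 0.478, -0.521]
force: [-3.9, 0.1, 5.9]
grip_width: 0.129
t 4.8 pos [542.  164.7 115. ] yawY -4.97 xax [ 0.  0. -1.] F [-3.9  0.1  5.9] M [-0.02  0.62 -0.04] grip 0.129 j [0.09 0.53 1.53 0.   1.09 0.18]
```

```bash
python3 -m jog '[[[-0.005,0,0,0,0,0],[-0.005,0,0,0,0,0],[-0.003,0,0,0,0,0],[0,0,0,0,0,0],[0,0,0,0,0,0]]]'; python3 -c "
from h import *
st()"
```

```text
time_s: 5.42
eef_pos: [541.9, 164.7, 127.1]
ee_rot: [-0.478, -0.521, -0.478, 0.521]
force: [-1.2, 1.5, -3.9]
grip_width: 0.125
t 5.42 pos [541.9 164.7 127.1] yawY -4.98 xax [-0.001  0.    -1.   ] F [-1.2  1.5 -3.9] M [ 0.25  0.15 -0.  ] grip 0.125 j [0.09 0.51 1.52 0.   1.12 0.18]
```

```bash
python3 -m jog '[[[0,0,0,-0.14,0,0],[0,0,0,-0.14,0,0],[0,0,0,-0.14,0,0],[0,0,0,-0.14,0,0],[0,0,0,-0.14,0,0],[0,0,0,-0.14,0,0],[0,0,0,-0.14,0,0],[0,0,0,-0.14,0,0],[0,0,0,-0.14,0,0],[0,0,0,-0.14,0,0],[0,0,0,0,0,0],[0,0,0,0,0,0]]]'
python3 - <<'E'
from h import *
st(); c=cap("wrist"); save("e_w.png",c["image"])
c=cap("top"); save("e_t.png",c["image"],(100,110,260,270),3.7)
E
```

```text
time_s: 6.92
eef_pos: [541.3, 164.4, 127.1]
ee_rot: [0.7, 0.091, 0.702, -0.091]
force: [-4.9, -1.2, -1.1]
grip_width: 0.124
t 6.92 pos [541.3 164.4 127.1] yawY 75.18 xax [-0.002 -0.001 -1.   ] F [-4.9 -1.2 -1.1] M [-0.1   0.87 -0.18] grip 0.124 j [ 0.09  0.51  1.52 -0.    1.12 -1.22]
```

View pics/e_w.png

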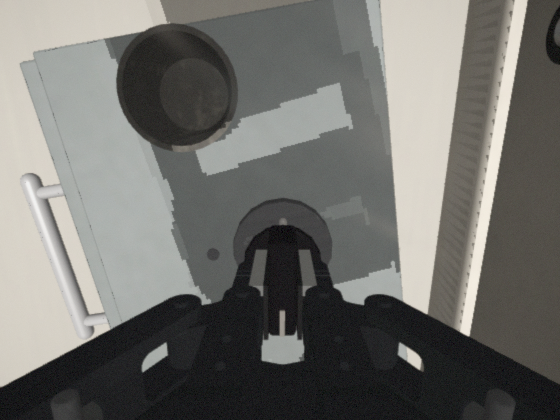

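```bash
python3 -m jog '[[[0.005,0,0,0,0,0],[0.005,0,0,0,0,0],[0.003,0,0,0,0,0],[0,0,0,0,0,0],[0,0,0,0,0,0],[0,0,0,0,0,0]]]'; python3 -c "
from h import *
st()"
```

```text
time_s: 7.78
eef_pos: [541.4, 164.4, 115.0]
ee_rot: [0.701, 0.091, 0.702, -0.091]
force: [-7.4, -1.5, 6.3]
grip_width: 0.124
t 7.78 pos [541.4 164.4 115. ] yawY 75.19 xax [-0.002 -0.001 -1.   ] F [-7.4 -1.5  6.3] M [-0.26  1.42 -0.17] grip 0.124 j [ 0.09  0.53  1.53 -0.    1.09 -1.22]
```

```bash
python3 -m jog '[[[0,0,0,0,0,0],[0,0,0,0,0,0],[0,0,0,0,0,0],[0,0,0,0,0,0]]]' 130; python3 -m jog '[[[-0.03,0,0,0,0,0],[-0.03,0,0,0,0,0],[0,0,0,-0.168,0,0],[0,0,0,0,0,0]]]' 171
python3 - <<'E'
from h import *
st(); go([527,13,45],84.8)
c=cap("top"); save("f_t.png",c["image"],(100,110,260,270),3.7)
c=cap("wrist"); save("f_w.png",c["image"])
E
```

```text
time_s: 8.28
eef_pos: [542.2, 164.6, 114.3]
ee_rot: [0.701, 0.091, 0.701, -0.091]
force: [0.5, 0.1, 0.3]
grip_width: 0.49
time_s: 8.78
eef_pos: [542.1, 164.6, 174.4]
ee_rot: [0.706, 0.032, 0.706, -0.032]
force: [-1.2, -0.4, 0.5]
grip_width: 0.336
t 8.78 pos [542.1 164.6 174.4] yawY 84.78 xax [ 0. -0. -1.] F [-1.2 -0.4  0.5] M [-0.02  0.04 -0.04] grip 0.336 j [ 0.09  0.46  1.46 -0.    1.22 -1.39]
shift tool mm [ 129.4 -152.4   -1.2]
turn rotvec [-0.  0. -0.] j6 -1.392 j1 0.088 pos [542.1 164.6 174.4] tool y yaw 84.78
```

View pics/f_w.png

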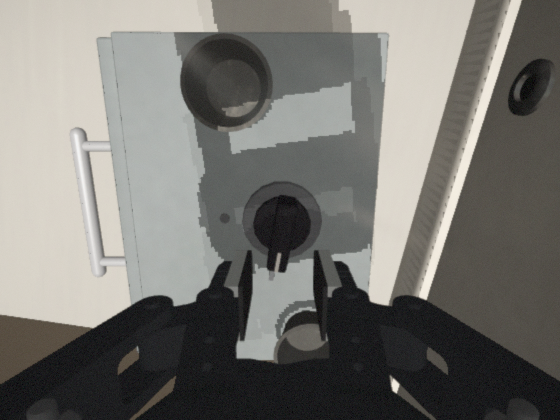

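Run:
```python
from h import *
np.set_printoptions(precision=1,suppress=True)
c=cap("wrist"); B=plane(c,[(78,133),(98,272)],54); print(B,B.mean(0),np.linalg.norm(B[0]-B[1]))
c=cap("wrist"); B=plane(c,[(87,200)],54); print(B)
```

```text
[[471.6  18.9  54. ]
 [584.    6.6  54. ]] [527.8  12.8  54. ] 112.96964569380457
[[522.6  12.8  54. ]]
```

```bash
python3 -m jog '[[[0,-0.051,0,0,0,0],[0,-0.051,0,0,0,0],[0,-0.0504,0,0,0,0],[0,0,0,0,0,0],[0.04,0,0,0,0,0],[0.04,0,0,0,0,0],[0,0,0,0,0,0]]]'
python3 - <<'E'
from h import *
st(); go([527.6,12.8,45],84.8)
c=cap("wrist"); save("g_w.png",c["image"])
E
```

```text
time_s: 9.85
eef_pos: [527.0, 13.9, 92.2]
ee_rot: [0.704, 0.032, 0.708, -0.031]
force: [0.5, -0.5, -0.7]
grip_width: 0.33
t 9.85 pos [527.   13.9  92.2] yawY 84.85 xax [-0.005  0.001 -1.   ] F [ 0.5 -0.5 -0.7] M [ 0.01 -0.03  0.03] grip 0.33 j [-0.2   0.48  1.67  0.    1.   -1.68]
shift tool mm [47.2 -1.1  0.9]
turn rotvec [ 0.001 -0.006 -0.001] j6 -1.677 j1 -0.196 pos [527.   13.9  92.2] tool y yaw 84.85
```

View pics/g_w.png

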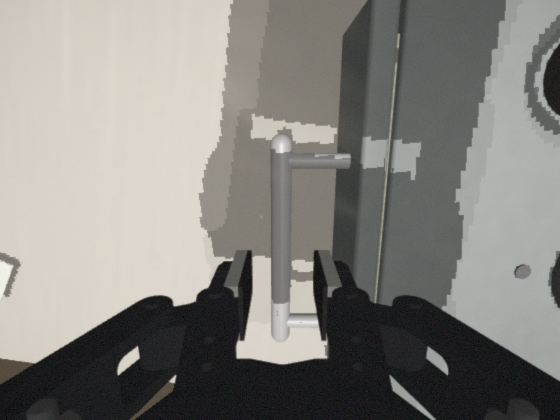

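```bash
python3 -m jog '[[[0.02,0,0,0,0,0],[0.02,0,0,0,0,0],[0.007,0,0,0,0,0],[0,0,0,0,0,0]]]'; python3 -m jog '[[[0,0,0,0,0,0],[0,0,0,0,0,0],[0,0,0,0,0,0],[0,0,0,0,0,0]]]' 255 40; python3 -c "
from h import *
st()"
```

```text
time_s: 10.4
eef_pos: [529.0, 12.9, 48.3]
ee_rot: [0.707, 0.032, 0.706, -0.032]
force: [-0.2, 0.1, -0.1]
grip_width: 0.33
time_s: 10.9
eef_pos: [529.1, 12.6, 48.5]
ee_rot: [0.707, 0.032, 0.706, -0.032]
force: [-0.6, -1.0, 6.7]
grip_width: 0.106
t 10.9 pos [529.1  12.6  48.5] yawY 84.85 xax [ 0.002 -0.001 -1.   ] F [-0.6 -1.   6.7] M [-0.21  0.24 -0.08] grip 0.106 j [-0.2   0.55  1.69 -0.    0.89 -1.68]
```

```bash
python3 -m jog '[[[0,-0.01,0,0,0,0],[0,-0.02,0,0,0,0],[0,-0.02,0,0,0,0],[0,-0.02,0,0,0,0],[0,-0.02,0,0,0,0],[0,-0.02,0,0,0,0],[0,-0.015,0,0,0,0],[0,-0.01,0,0,0,0],[0,-0.005,0,0,0,0],[0,-0.002,0,0,0,0],[0,0,0,0,0,0],[0,0,0,0,0,0]]]'; python3 -c "
from h import *
st()"
```

```text
time_s: 12.4
eef_pos: [515.6, -126.9, 48.4]
ee_rot: [0.706, 0.033, 0.707, -0.031]
force: [-3.9, 10.9, 12.1]
grip_width: 0.109
t 12.4 pos [ 515.6 -126.9   48.4] yawY 84.84 xax [-0.     0.003 -1.   ] F [-3.9 10.9 12.1] M [ 1.79  0.58 -0.07] grip 0.109 j [-0.46  0.56  1.69  0.    0.9  -1.95]
```

```bash
python3 -m jog '[[[0,0,0,0,0,0],[0,0,0,0,0,0],[0,0,0,0,0,0],[-0.03,0,0,0,0,0],[-0.06,0,0,0,0,0],[-0.06,0,0,0,0,0],[-0.04,0,0,0,0,0],[0,0,0,0,0,0]]]' 171
python3 - <<'E'
from h import *
st()
c=cap("top"); save("h_t.png",c["image"]);c=cap("wrist"); save("h_w.png",c["image"])
E
```

```text
time_s: 13.4
eef_pos: [516.6, -129.1, 240.2]
ee_rot: [0.708, 0.031, 0.704, -0.033]
force: [0.4, 0.6, -0.9]
grip_width: 0.33
t 13.4 pos [ 516.6 -129.1  240.2] yawY 84.85 xax [ 0.005 -0.003 -1.   ] F [ 0.4  0.6 -0.9] M [-0.02 -0.01  0.  ] grip 0.33 j [-0.47  0.33  1.48 -0.    1.33 -1.95]
```

View pics/h_t.png

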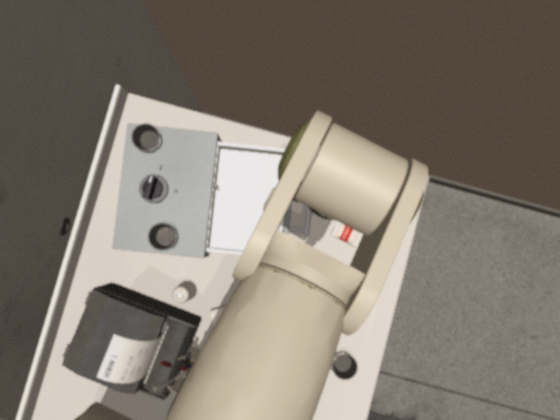

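View pics/h_w.png

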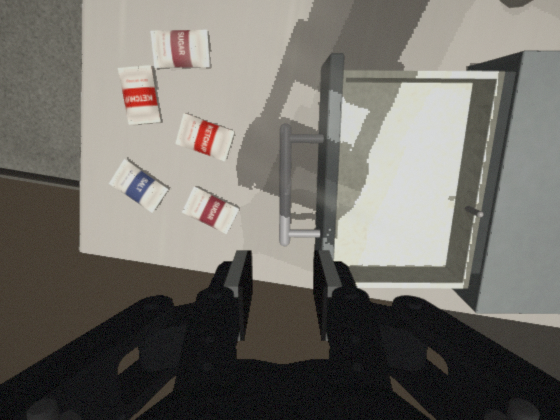

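```bash
cat >> h.py <<'E'
def sachets(c,roi):
    im=c["image"]; sub=im[roi[1]:roi[3],roi[0]:roi[2]]; hsv=cv2.cvtColor(sub,cv2.COLOR_RGB2HSV)
    m=((hsv[:,:,1]>75)&(hsv[:,:,2]>50)).astype(np.uint8); m=cv2.morphologyEx(m,cv2.MORPH_CLOSE,np.ones((7,7),np.uint8))
    N,l,s_,ce=cv2.connectedComponentsWithStats(m)
    for i in range(1,N):
        if s_[i,4]<100: continue
        ys,xs=np.where(l==i); W=plane(c,np.c_[xs,ys]+roi[:2],16)[:,:2].astype(np.float32)
        (cx,cy),(w,h),a=cv2.minAreaRect(W); 
        if w<h: a+=90; w,h=h,w
        print("px",np.round(ce[i]+roi[:2]),"world",round(cx,1),round(cy,1),"jaw yaw",round(a%180,1),"size",round(w,1),round(h,1),sub[l==i].mean(0).round())
E
python3 - <<'E'
from h import *
c=cap("wrist"); sachets(c,(95,0,260,250)); st()
c=cap("scene"); save("h_s.png",c["image"])
E
```

```text
px [179.  49.] world 375.3 -216.0 jaw yaw 175.9 size 32.2 17.7 [152. 102. 101.]
px [139.  98.] world 415.8 -264.7 jaw yaw 89.0 size 33.7 18.4 [183.  76.  65.]
px [205. 138.] world 461.7 -204.5 jaw yaw 154.5 size 33.5 19.1 [186.  80.  69.]
px [138. 187.] world 506.4 -284.3 jaw yaw 135.9 size 31.6 16.2 [ 90.  97. 127.]
px [211. 212.] world 541.2 -209.5 jaw yaw 145.9 size 32.8 16.9 [153.  87.  90.]
t 13.55 pos [ 515.2 -128.5  235.9] yawY 84.84 xax [-0.002  0.001 -1.   ] F [ 0.4  0.5 -0.3] M [ 0.03 -0.01  0.  ] grip 0.329 j [-0.47  0.33  1.48  0.    1.33 -1.95]
```

View pics/h_s.png

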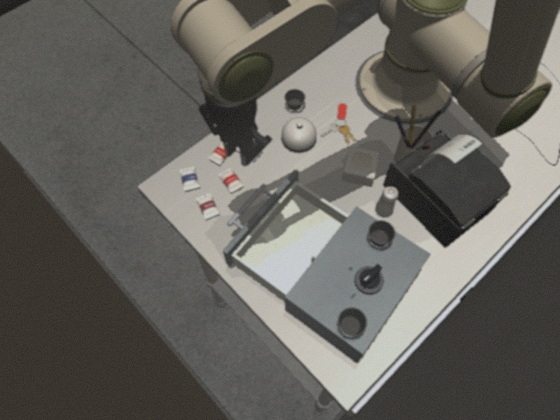

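```bash
python3 -m jog '[[[0,0,0,0.173,0,0],[0,0,0,0.173,0,0],[0,0,0,0.173,0,0],[0,0,0,0.173,0,0],[0,0,0,0.173,0,0],[0,0,0,0.173,0,0],[0,0,0,0.173,0,0],[0,0,0,0.173,0,0],[0,0,0,0.173,0,0],[0,0,0,0.173,0,0],[0,0,0,0.173,0,0],[0,0,0,0.173,0,0]]]' 89
python3 - <<'E'
from h import *
c=cap("wrist"); save("i_w.png",c["image"]); sachets(c,(100,0,560,250))
st(); go([541.2,-209.5,60],-34.1)
E
```

```text
time_s: 15.1
eef_pos: [515.4, -128.5, 235.9]
ee_rot: [-0.329, -0.625, -0.33, 0.626]
force: [-1.4, 0.4, -0.1]
grip_width: 0.654
px [486. 115.] world 703.7 -197.1 jaw yaw 67.9 size 295.5 180.4 [67. 60. 49.]
px [344. 229.] world 543.1 -209.2 jaw yaw 145.6 size 31.9 17.6 [152.  87.  90.]
t 15.15 pos [ 515.4 -128.5  235.9] yawY -34.81 xax [-0.002  0.001 -1.   ] F [-0.3  0.2  0.4] M [-0.01 -0.03  0.  ] grip 0.645 j [-0.47  0.33  1.48 -0.    1.33  0.14]
shift tool mm [175.8  67.9  51.7]
turn rotvec [-0.012  0.     0.003] j6 0.142 j1 -0.465 pos [ 515.4 -128.5  235.9] tool y yaw -34.81
```

View pics/i_w.png

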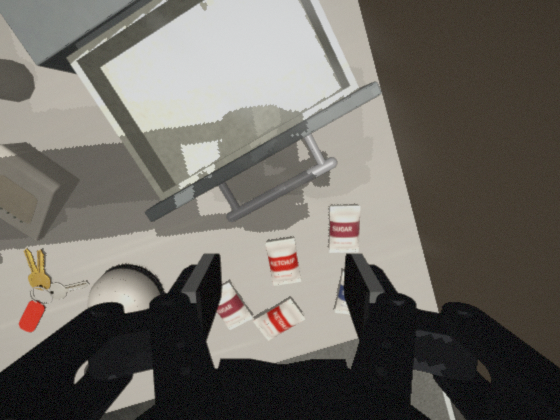

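```bash
python3 -m jog '[[[0,0.0345,0.026,0,0,0],[0,0.0345,0.0255,0,0,0],[0,0,0,0,0,0],[0.055,0,0,0,0,0],[0.055,0,0,0,0,0],[0.05,0,0,0,0,0],[0.03,0,0,0,0,0],[0.02,0,0,0,0,0],[0,0,0,0,0,0]]]'
python3 - <<'E'
from h import *
c=cap("wrist"); save("j_w.png",c["image"]);
st(); go([542,-209.4,12],-34.5)
E
```

```text
time_s: 16.27
eef_pos: [542.9, -208.6, 25.7]
ee_rot: [-0.331, -0.624, -0.333, 0.625]
force: [0.9, -0.0, 0.2]
grip_width: 0.651
t 16.32 pos [ 543.6 -209.2   27. ] yawY -34.0 xax [-0.001  0.001 -1.   ] F [0.3 0.5 0.7] M [ 0.01  0.02 -0.01] grip 0.651 j [-0.57  0.68  1.53  0.    0.93  0.02]
shift tool mm [15.  -1.2  1.1]
turn rotvec [ 0.009 -0.     0.001] j6 0.025 j1 -0.568 pos [ 543.6 -209.2   27. ] tool y yaw -34.0
```

View pics/j_w.png

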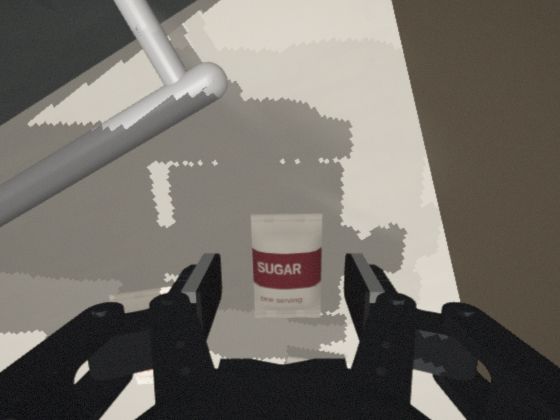

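```bash
python3 -m jog '[[[0.015,0,0.001,0,0,0],[0,0,0,0,0,0]]]'; python3 -m jog '[[[0,0,0,0,0,0],[0,0,0,0,0,0],[0,0,0,0,0,0],[0,0,0,0,0,0]]]' 255 30;  python3 -m jog '[[[-0.02,0,0,0,0,0],[-0.05,0,0,0,0,0],[-0.05,0,0,0,0,0],[0,0,0,0,0,0],[0,0,0,0,0,0]]]'
python3 - <<'E'
from h import *
st(); go([588.6,18.3,130],-5.2)
c=cap("wrist"); save("k_w.png",c["image"]);
E
```

```text
time_s: 16.58
eef_pos: [542.9, -210.4, 11.5]
ee_rot: [-0.331, -0.624, -0.332, 0.625]
force: [-0.3, 0.3, -0.1]
grip_width: 0.65
time_s: 17.08
eef_pos: [543.7, -210.9, 12.8]
ee_rot: [0.332, 0.625, 0.331, -0.624]
force: [-0.3, 1.0, 6.4]
grip_width: 0.385
time_s: 17.7
eef_pos: [542.9, -210.5, 131.3]
ee_rot: [-0.331, -0.624, -0.332, 0.625]
force: [-0.1, 0.2, -0.6]
grip_width: 0.389
t 17.7 pos [ 542.9 -210.5  131.3] yawY -34.09 xax [-0.001  0.001 -1.   ] F [-0.1  0.2 -0.6] M [ 0.03  0.   -0.03] grip 0.389 j [-0.57  0.54  1.46 -0.    1.15  0.02]
shift tool mm [   1.5  -90.4 -215.1]
turn rotvec [-0.504 -0.     0.002] j6 0.024 j1 -0.571 pos [ 542.9 -210.5  131.3] tool y yaw -34.09
```

View pics/k_w.png

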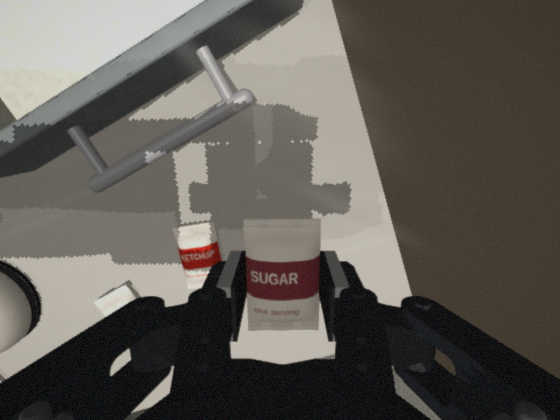

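```bash
python3 -m jog '[[[0,0,0,-0.168,0,0],[0,0,0,-0.168,0,0],[0,0,0,-0.168,0,0],[0,0.0062,-0.058,0,0,0],[0,0.0062,-0.058,0,0,0],[0,0.0062,-0.058,0,0,0],[0,0.0062,-0.058,0,0,0],[0,0,0,0,0,0],[0,0,0,0,0,0]]]'
python3 - <<'E'
from h import *
st(); go([588.6,18.3,34],-5.2)
c=cap("wrist"); save("l_w.png",c["image"]);
E
```

```text
time_s: 18.88
eef_pos: [588.7, 17.7, 131.2]
ee_rot: [-0.476, -0.522, -0.477, 0.523]
force: [0.8, -0.5, -0.3]
grip_width: 0.391
t 18.88 pos [588.7  17.7 131.2] yawY -5.21 xax [-0.002  0.    -1.   ] F [ 0.8 -0.5 -0.3] M [ 0.01 -0.    0.05] grip 0.391 j [-0.17  0.55  1.44 -0.    1.16 -0.08]
shift tool mm [97.2  0.  -0.6]
turn rotvec [-0.     0.     0.002] j6 -0.078 j1 -0.169 pos [588.7  17.7 131.2] tool y yaw -5.21
```

View pics/l_w.png

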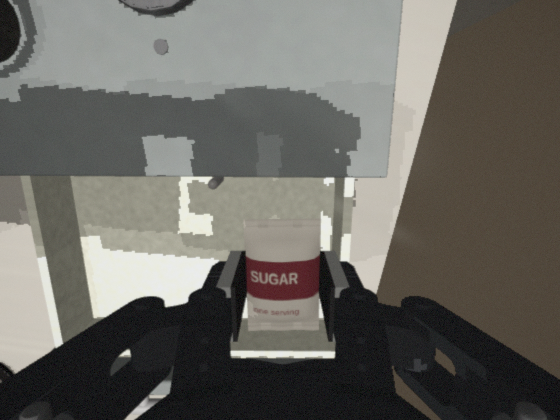

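Run:
```python
from h import *
np.set_printoptions(precision=1,suppress=True)
c=cap("wrist")
u=np.radians(84.7);ux=np.array([np.cos(u),np.sin(u),0]);uy=np.array([-np.sin(u),np.cos(u),0])
m=np.array([526,-7.1,0])
for y in(-100,-106,100): 
  for x in (20,50): print(y,x,proj(c,m+ux*x+uy*y+[0,0,56])[0])
```

```text
-100 20 [341.4 238.5]
-100 50 [343.6 194.6]
-106 20 [350.4 238.5]
-106 50 [352.9 194.6]
100 20 [ 42.1 238.4]
100 50 [ 33.2 194.5]
```

```bash
python3 -m jog '[[[0.04,-0.004,0,0,0,0],[0.04,0,0,0,0,0],[0.016,0,0,0,0,0],[0,0,0,0,0,0]]]'; python3 -m jog '[[[0,0,0,0,0,0],[0,0,0,0,0,0],[0,0,0,0,0,0],[-0.04,0,0,0,0,0],[-0.055,0,0,0,0,0],[-0.055,0,0,0,0,0],[0,0,0,0,0,0]]]' 130;  python3 - <<'E'
from h import *
st(); go([461.7,-204.5,130],-25.5)
c=cap("wrist"); save("m_w.png",c["image"]); sachets(c,(100,0,480,420))
E
```

```text
time_s: 19.48
eef_pos: [585.1, 17.7, 36.0]
ee_rot: [-0.476, -0.522, -0.477, 0.523]
force: [0.8, -0.5, -1.0]
grip_width: 0.388
time_s: 20.35
eef_pos: [586.9, 18.3, 191.1]
ee_rot: [0.479, 0.524, 0.474, -0.52]
force: [0.2, 0.4, -1.3]
grip_width: 0.492
t 20.35 pos [586.9  18.3 191.1] yawY -5.2 xax [ 0.009 -0.001 -1.   ] F [ 0.2  0.4 -1.3] M [0.02 0.01 0.02] grip 0.492 j [-0.17  0.48  1.38  0.    1.27 -0.08]
shift tool mm [  60.3 -105.   233.1]
turn rotvec [ 0.354 -0.001 -0.009] j6 -0.078 j1 -0.168 pos [586.9  18.3 191.1] tool y yaw -5.2
px [442. 191.] world 717.4 1.9 jaw yaw 93.7 size 285.3 116.3 [71. 63. 52.]
px [279. 197.] world 585.9 13.9 jaw yaw 173.9 size 33.5 18.5 [87. 49. 50.]
px [459. 365.] world 767.8 -196.6 jaw yaw 129.1 size 36.6 8.7 [68. 60. 50.]
px [420. 399.] world 721.5 -236.2 jaw yaw 124.1 size 94.3 22.0 [68. 60. 50.]
```

View pics/m_w.png

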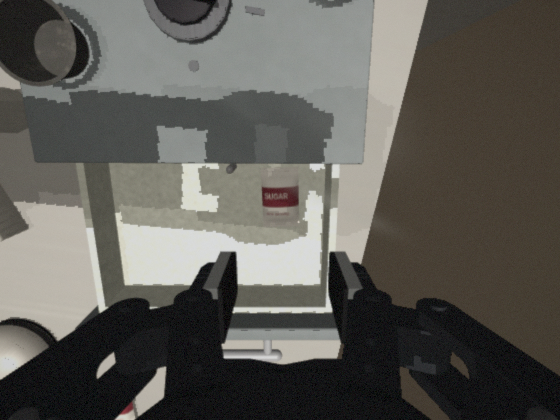

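```bash
python3 -m jog '[[[0,-0.026,0.053,0,0,0],[0,-0.026,0.053,0,0,0],[0,-0.026,0.053,0,0,0],[0,-0.026,0.053,0,0,0],[0,0,0,0.177,0,0],[0,0,0,0.177,0,0],[0,0,0,0,0,0]]]' 89
python3 - <<'E'
from h import *
c=cap("wrist"); save("n_w.png",c["image"]); sachets(c,(80,0,420,420))
st(); go([461.7,-204.5,12],-25.5)
E
```

```text
time_s: 21.28
eef_pos: [461.9, -183.0, 185.2]
ee_rot: [-0.377, -0.597, -0.378, 0.598]
force: [0.3, -0.9, 0.1]
grip_width: 0.651
px [293. 214.] world 462.6 -205.0 jaw yaw 154.6 size 32.4 19.7 [126.  51.  43.]
px [226. 257.] world 383.7 -216.1 jaw yaw 177.7 size 19.1 17.9 [133.  64.  69.]
px [276. 284.] world 416.2 -264.0 jaw yaw 87.4 size 33.6 19.4 [185.  79.  67.]
t 21.32 pos [ 462.  -183.   185.4] yawY -25.28 xax [-0.001  0.001 -1.   ] F [-0.4 -0.4 -0.1] M [0.06 0.06 0.02] grip 0.648 j [-0.61  0.3   1.66 -0.    1.18 -0.17]
shift tool mm [173.3   9.2  19.6]
turn rotvec [ 0.004 -0.     0.002] j6 -0.172 j1 -0.613 pos [ 462.  -183.   185.4] tool y yaw -25.28
```

View pics/n_w.png

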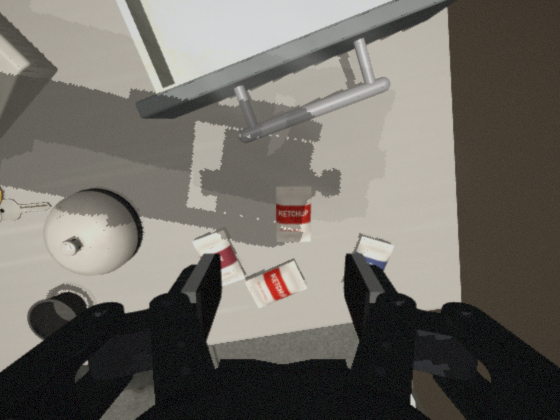

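Target is at (462.5,-204.8). I'll descend, grip and lift.

```bash
python3 -m jog '[[[0,0.010,0.0195,0,0,0],[0.05,0,0,0,0,0],[0.05,0,0,0,0,0],[0.04,0,0,0,0,0],[0.02,0,0,0,0,0],[0.013,0,0,0,0,0],[0,0,0,0,0,0]]]'; python3 -m jog '[[[0,0,0,0,0,0],[0,0,0,0,0,0],[0,0,0,0,0,0],[0,0,0,0,0,0]]]' 255 30;  python3 -m jog '[[[-0.02,0,0,0,0,0],[-0.05,0,0,0,0,0],[-0.05,0,0,0,0,0],[0,0,0,0,0,0],[0,0,0,0,0,0]]]'
python3 - <<'E'
from h import *
st(); go([528.8,23.8,131],-5.2)
c=cap("wrist"); save("o_w.png",c["image"]);
E
```

```text
time_s: 22.2
eef_pos: [462.8, -205.5, 12.8]
ee_rot: [-0.377, -0.598, -0.378, 0.598]
force: [0.0, -0.2, -0.1]
grip_width: 0.653
time_s: 22.7
eef_pos: [463.6, -205.6, 14.3]
ee_rot: [0.378, 0.598, 0.377, -0.598]
force: [-0.8, -0.2, 5.7]
grip_width: 0.388
time_s: 23.32
eef_pos: [462.6, -204.8, 132.7]
ee_rot: [-0.377, -0.598, -0.378, 0.598]
force: [-0.4, 0.3, 0.1]
grip_width: 0.384
t 23.32 pos [ 462.6 -204.8  132.7] yawY -25.49 xax [-0.001  0.001 -1.   ] F [-0.4  0.3  0.1] M [ 0.04 -0.01  0.02] grip 0.384 j [-0.65  0.38  1.7   0.    1.06 -0.2 ]
shift tool mm [   1.7  -38.7 -234.9]
turn rotvec [-0.354 -0.     0.001] j6 -0.204 j1 -0.649 pos [ 462.6 -204.8  132.7] tool y yaw -25.49
```

View pics/o_w.png

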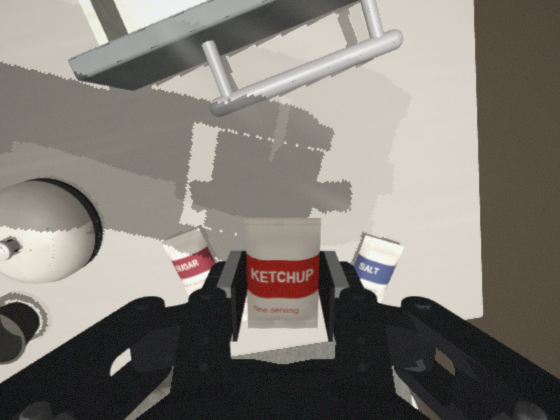

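```bash
python3 -m jog '[[[0,0,0,-0.177,0,0],[0,0,0,-0.177,0,0],[0,0.0106,-0.0584,0,0,0],[0,0.0106,-0.0584,0,0,0],[0,0.0106,-0.0584,0,0,0],[0,0.0106,-0.0584,0,0,0],[0,0,0,0,0,0],[0,0,0,0,0,0]]]'
python3 - <<'E'
from h import *
st(); go([526,24,36],-5.2)
c=cap("wrist"); save("p_w.png",c["image"]);
E
```

```text
time_s: 24.38
eef_pos: [525.9, 23.3, 132.2]
ee_rot: [-0.476, -0.522, -0.477, 0.523]
force: [-0.1, -0.5, -0.0]
grip_width: 0.382
t 24.38 pos [525.9  23.3 132.2] yawY -5.2 xax [-0.002  0.    -1.   ] F [-0.1 -0.5 -0. ] M [-0.01 -0.04 -0.02] grip 0.382 j [-0.18  0.43  1.63 -0.    1.08 -0.09]
shift tool mm [96.2  0.2 -0.7]
turn rotvec [0.    0.    0.002] j6 -0.087 j1 -0.178 pos [525.9  23.3 132.2] tool y yaw -5.2
```

View pics/p_w.png

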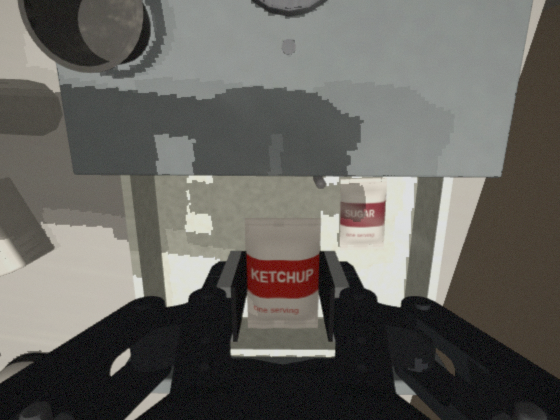

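```bash
python3 -m jog '[[[0.04,0,0,0,0,0],[0.04,0,0,0,0,0],[0.016,0,0,0,0,0],[0,0,0,0,0,0]]]'; python3 -m jog '[[[0,0,0,0,0,0],[0,0,0,0,0,0],[0,0,0,0,0,0],[-0.04,0,0,0,0,0],[-0.055,0,0,0,0,0],[-0.055,0,0,0,0,0],[0,0,0,0,0,0]]]' 133;  python3 - <<'E'
from h import *
st(); go([506.4,-260,185],-44)
c=cap("wrist"); save("q_w.png",c["image"])
E
```

```text
time_s: 24.92
eef_pos: [526.2, 22.9, 37.0]
ee_rot: [-0.476, -0.522, -0.477, 0.523]
force: [0.9, 0.3, 0.9]
grip_width: 0.384
time_s: 25.8
eef_pos: [528.1, 23.4, 191.6]
ee_rot: [0.479, 0.524, 0.474, -0.52]
force: [0.9, 0.2, 0.0]
grip_width: 0.48
t 25.8 pos [528.1  23.4 191.6] yawY -5.2 xax [ 0.009 -0.002 -1.   ] F [0.9 0.2 0. ] M [ 0.02  0.   -0.02] grip 0.48 j [-0.18  0.36  1.56  0.    1.21 -0.09]
shift tool mm [  6.9   4.  284.2]
turn rotvec [ 0.677 -0.002 -0.009] j6 -0.087 j1 -0.177 pos [528.1  23.4 191.6] tool y yaw -5.2
```

View pics/q_w.png

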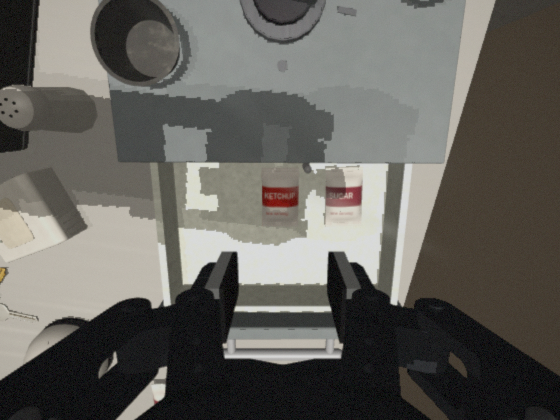

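Two sachets are down at (280,195) and (343,195). Next is the blue salt.

```bash
python3 -m jog '[[[0,0.001,0.057,0,0,0],[0,0.001,0.057,0,0,0],[0,0.001,0.057,0,0,0],[0,0.001,0.057,0,0,0],[0,0,0.056,0,0,0],[0,0,0,0.17,0,0],[0,0,0,0.17,0,0],[0,0,0,0.17,0,0],[0,0,0,0.167,0,0],[0,0,0,0,0,0]]]' 89
python3 - <<'E'
from h import *
c=cap("wrist"); save("r_w.png",c["image"]); sachets(c,(80,120,330,420))
st(); go([506.4,-284.3,12],-44)
E
```

```text
time_s: 27.1
eef_pos: [504.2, -259.3, 185.9]
ee_rot: [-0.276, -0.65, -0.278, 0.651]
force: [-0.4, -0.9, 0.7]
grip_width: 0.651
px [305. 211.] world 508.9 -286.4 jaw yaw 136.1 size 30.5 16.7 [ 77.  84. 111.]
px [160. 249.] world 378.9 -216.6 jaw yaw 176.0 size 32.3 17.2 [122.  66.  69.]
px [225. 259.] world 416.8 -266.6 jaw yaw 87.8 size 33.3 20.8 [193.  90.  78.]
t 27.15 pos [ 504.3 -259.3  186.2] yawY -43.81 xax [-0.002  0.001 -1.   ] F [ 0.4  0.4 -0.1] M [0.01 0.02 0.01] grip 0.652 j [-0.68  0.45  1.44 -0.    1.25  0.08]
shift tool mm [174.1  19.2  16.5]
turn rotvec [0.003 0.    0.002] j6 0.083 j1 -0.682 pos [ 504.3 -259.3  186.2] tool y yaw -43.81
```

View pics/r_w.png

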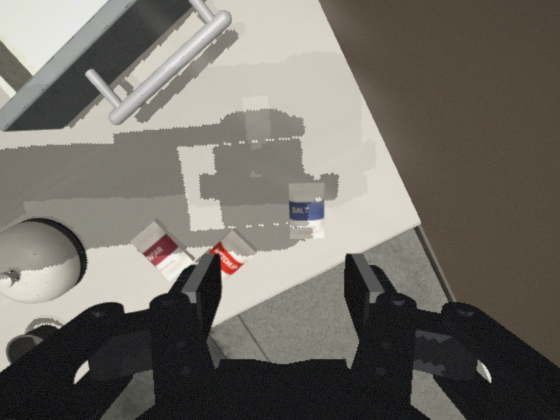

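```bash
python3 -m jog '[[[0,0.0215,0.0165,0,0,0],[0.05,0,0,0,0,0],[0.05,0,0,0,0,0],[0.04,0,0,0,0,0],[0.02,0,0,0,0,0],[0.014,0,0,0,0,0],[0,0,0,0,0,0]]]'; python3 -m jog '[[[0,0,0,0,0,0],[0,0,0,0,0,0],[0,0,0,0,0,0],[0,0,0,0,0,0]]]' 255 30;  python3 -m jog '[[[-0.02,0,0,0,0,0],[-0.05,0,0,0,0,0],[-0.05,0,0,0,0,0],[0,0,0,0,0,0],[0,0,0,0,0,0]]]'
python3 - <<'E'
from h import *
st(); go([467,28,131],-5.2)
c=cap("wrist"); save("s_w.png",c["image"]);
E
```

```text
time_s: 28.02
eef_pos: [508.3, -286.1, 12.6]
ee_rot: [-0.276, -0.65, -0.277, 0.651]
force: [0.2, -0.4, -0.1]
grip_width: 0.652
time_s: 28.52
eef_pos: [509.2, -286.8, 14.4]
ee_rot: [0.277, 0.651, 0.276, -0.651]
force: [-0.5, 1.6, 6.0]
grip_width: 0.386
time_s: 29.15
eef_pos: [508.3, -286.1, 132.7]
ee_rot: [-0.276, -0.651, -0.277, 0.651]
force: [-0.3, -0.3, -0.6]
grip_width: 0.387
t 29.15 pos [ 508.3 -286.1  132.7] yawY -44.0 xax [-0.001  0.001 -1.   ] F [-0.3 -0.3 -0.6] M [ 0.   -0.01 -0.  ] grip 0.387 j [-0.71  0.54  1.45 -0.    1.15  0.05]
shift tool mm [   1.9 -247.9 -197.3]
turn rotvec [-0.677 -0.     0.001] j6 0.055 j1 -0.713 pos [ 508.3 -286.1  132.7] tool y yaw -44.0
```

View pics/s_w.png

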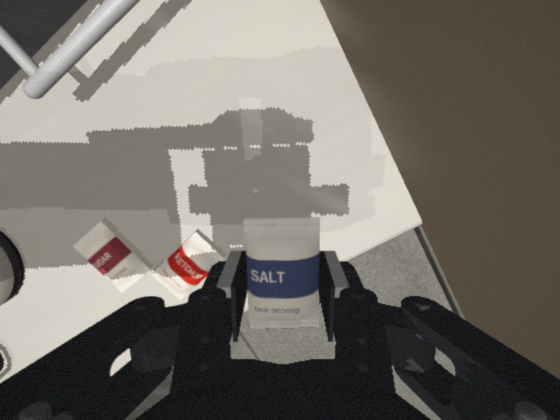

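```bash
python3 -m jog '[[[0,0,0,-0.169,0,0],[0,0,0,-0.169,0,0],[0,0,0,-0.169,0,0],[0,0,0,-0.17,0,0],[0,0.0055,-0.0497,0,0,0],[0,0.0055,-0.0497,0,0,0],[0,0.0055,-0.0497,0,0,0],[0,0.0055,-0.0497,0,0,0],[0,0.0055,-0.0497,0,0,0],[0,0,0,0,0,0],[0,0,0,0,0,0]]]'
python3 - <<'E'
from h import *
st(); go([558,-41,36],-5.2)
c=cap("wrist"); save("t_w.png",c["image"]);
E
```

```text
time_s: 30.58
eef_pos: [558.2, -41.6, 132.3]
ee_rot: [-0.476, -0.522, -0.477, 0.523]
force: [0.5, -0.6, -1.3]
grip_width: 0.385
t 30.57 pos [558.2 -41.6 132.3] yawY -5.2 xax [-0.002  0.    -1.   ] F [ 0.5 -0.6 -1.3] M [-0.05 -0.01 -0.04] grip 0.385 j [-0.28  0.49  1.53 -0.    1.12 -0.19]
shift tool mm [96.3 -0.1 -0.6]
turn rotvec [-0.    -0.     0.002] j6 -0.193 j1 -0.284 pos [558.2 -41.6 132.3] tool y yaw -5.2
```

View pics/t_w.png

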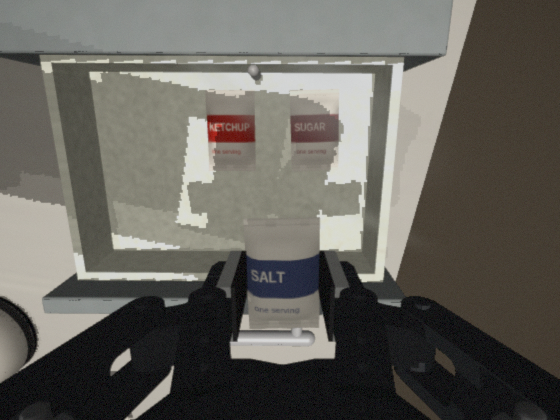

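```bash
python3 -m jog '[[[0.04,-0.003,0.0015,0,0,0],[0.04,0,0,0,0,0],[0.016,0,0,0,0,0],[0,0,0,0,0,0]]]'; python3 -m jog '[[[0,0,0,0,0,0],[0,0,0,0,0,0],[0,0,0,0,0,0],[-0.04,0,0,0,0,0],[-0.055,0,0,0,0,0],[-0.055,0,0,0,0,0],[0,0,0,0,0,0]]]' 133;  python3 - <<'E'
from h import *
st(); go([416.5,-245,185],-91.8)
c=cap("wrist"); save("u_w.png",c["image"]); sachets(c,(80,0,400,300))
E
```

```text
time_s: 31.12
eef_pos: [555.3, -43.2, 37.0]
ee_rot: [-0.476, -0.522, -0.477, 0.523]
force: [-0.1, -0.5, 1.4]
grip_width: 0.391
time_s: 32.0
eef_pos: [557.1, -43.0, 191.8]
ee_rot: [0.479, 0.524, 0.474, -0.521]
force: [-0.3, 0.2, -0.1]
grip_width: 0.478
t 32.0 pos [557.1 -43.  191.8] yawY -5.2 xax [ 0.008 -0.002 -1.   ] F [-0.3  0.2 -0.1] M [-0.02  0.02  0.  ] grip 0.478 j [-0.29  0.42  1.47 -0.    1.24 -0.2 ]
shift tool mm [   6.1 -121.8  213.9]
turn rotvec [ 1.511 -0.005 -0.008] j6 -0.196 j1 -0.287 pos [557.1 -43.  191.8] tool y yaw -5.2
px [239. 124.] world 526.7 22.4 jaw yaw 174.8 size 34.2 19.1 [114.  61.  55.]
px [277. 197.] world 556.0 -47.5 jaw yaw 174.6 size 31.6 16.6 [50. 54. 71.]
px [394. 212.] world 665.0 -72.7 jaw yaw 89.7 size 13.8 9.7 [73. 65. 54.]
px [389. 271.] world 656.2 -135.5 jaw yaw 90.1 size 66.0 27.6 [72. 64. 53.]
```

View pics/u_w.png

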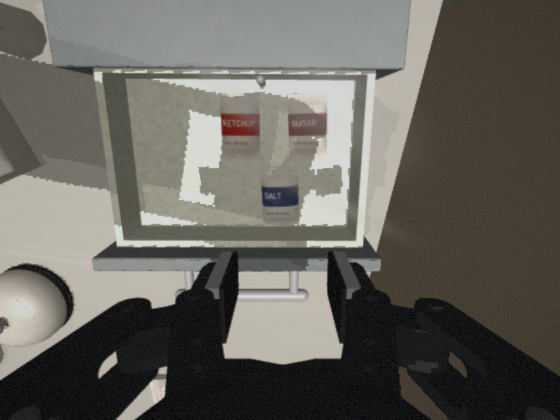

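```bash
python3 -m jog '[[[0,-0.0305,0.0535,0,0,0],[0,-0.0305,0.0535,0,0,0],[0,-0.0305,0.0535,0,0,0],[0,-0.0305,0.0535,0,0,0],[0,0,0,0,0,0]]]' 89; python3 -m jog '[[[0,0,0,0.168,0,0],[0,0,0,0.168,0,0],[0,0,0,0.168,0,0],[0,0,0,0.168,0,0],[0,0,0,0.168,0,0],[0,0,0,0.168,0,0],[0,0,0,0.168,0,0],[0,0,0,0.168,0,0],[0,0,0,0.168,0,0],[0,0,0,0,0,0]]]'
python3 - <<'E'
from h import *
c=cap("wrist"); save("v_w.png",c["image"]); sachets(c,(80,120,430,420))
st(); go([416.5,-265.5,12],-91.8)
E
```

```text
time_s: 32.67
eef_pos: [412.3, -247.0, 186.1]
ee_rot: [-0.474, -0.523, -0.476, 0.524]
force: [0.1, 0.7, 0.1]
grip_width: 0.652
time_s: 33.92
eef_pos: [414.7, -243.7, 186.4]
ee_rot: [0.011, -0.707, 0.01, 0.707]
force: [-0.4, 0.1, 0.8]
grip_width: 0.65
px [309. 191.] world 416.1 -268.3 jaw yaw 88.7 size 32.5 19.0 [152.  90.  81.]
px [257. 232.] world 376.9 -216.9 jaw yaw 174.6 size 32.1 17.5 [102.  56.  58.]
px [135. 379.] world 210.1 -74.9 jaw yaw 148.1 size 22.7 10.0 [112.  94.  60.]
px [151. 398.] world 183.1 -88.0 jaw yaw 172.5 size 22.5 10.1 [190.  72.  57.]
t 33.98 pos [ 414.7 -243.8  186.6] yawY -91.6 xax [-0.001  0.001 -1.   ] F [-0.   0.5 -0.3] M [ 0.03 -0.02  0.02] grip 0.65 j [-0.78  0.27  1.7   0.    1.17  0.82]
shift tool mm [174.6  21.8  -2.6]
turn rotvec [0.004 0.001 0.001] j6 0.823 j1 -0.776 pos [ 414.7 -243.8  186.6] tool y yaw -91.6
```

View pics/v_w.png

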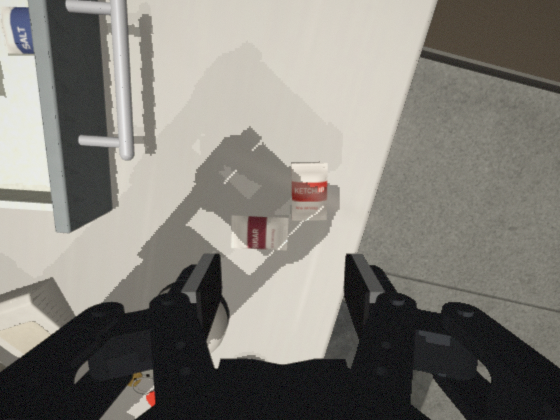

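```bash
python3 -m jog '[[[0,0.0235,-0.006,0,0,0],[0.05,0,0,0,0,0],[0.05,0,0,0,0,0],[0.04,0,0,0,0,0],[0.02,0,0,0,0,0],[0.014,0,0,0,0,0],[0,0,0,0,0,0]]]'; python3 -m jog '[[[0,0,0,0,0,0],[0,0,0,0,0,0],[0,0,0,0,0,0],[0,0,0,0,0,0]]]' 255 30;  python3 -m jog '[[[-0.02,0,0,0,0,0],[-0.05,0,0,0,0,0],[-0.05,0,0,0,0,0],[0,0,0,0,0,0],[0,0,0,0,0,0]]]'
python3 - <<'E'
from h import *
st(); go([488,-38,131],-5.2)
c=cap("wrist"); save("w_w.png",c["image"]);
E
```

```text
time_s: 34.85
eef_pos: [419.7, -267.9, 12.8]
ee_rot: [0.011, -0.707, 0.01, 0.707]
force: [0.6, -0.5, 0.5]
grip_width: 0.648
time_s: 35.35
eef_pos: [420.3, -268.7, 14.3]
ee_rot: [-0.011, 0.708, -0.012, -0.707]
force: [-1.4, 1.0, 5.8]
grip_width: 0.39
time_s: 35.98
eef_pos: [419.5, -268.0, 132.8]
ee_rot: [0.012, -0.707, 0.011, 0.707]
force: [-0.7, 0.3, 0.2]
grip_width: 0.39
t 35.98 pos [ 419.5 -268.   132.8] yawY -91.84 xax [-0.     0.001 -1.   ] F [-0.7  0.3  0.2] M [ 0.   -0.    0.06] grip 0.39 j [-0.8   0.37  1.72  0.    1.05  0.8 ]
shift tool mm [   1.9 -232.1  -61.1]
turn rotvec [-1.512e+00  0.000e+00  1.000e-03] j6 0.799 j1 -0.804 pos [ 419.5 -268.   132.8] tool y yaw -91.84
```

View pics/w_w.png

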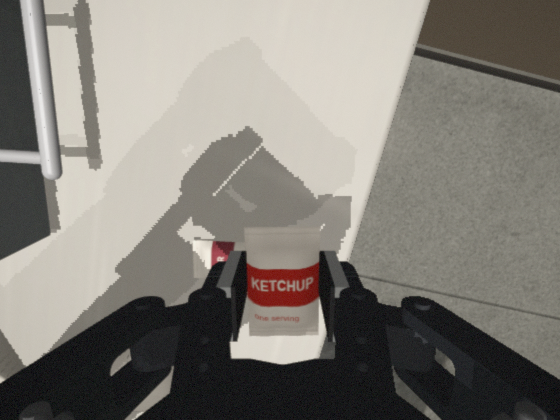

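```bash
python3 -m jog '[[[0,0,0,-0.168,0,0],[0,0,0,-0.168,0,0],[0,0,0,-0.168,0,0],[0,0,0,-0.168,0,0],[0,0,0,-0.168,0,0],[0,0,0,-0.168,0,0],[0,0,0,-0.168,0,0],[0,0,0,-0.168,0,0],[0,0,0,-0.168,0,0]]]';python3 -m jog '[[[0,0.0094,-0.0474,0,0,0],[0,0.0094,-0.0474,0,0,0],[0,0.0094,-0.0474,0,0,0],[0,0.0094,-0.0474,0,0,0],[0,0.0094,-0.0474,0,0,0],[0,0,0,0,0,0],[0,0,0,0,0,0]]]'
python3 - <<'E'
from h import *
st(); go([488,-36,36],-5.2)
c=cap("wrist"); save("x_w.png",c["image"]);
E
```

```text
time_s: 37.15
eef_pos: [419.3, -267.9, 131.9]
ee_rot: [-0.477, -0.521, -0.479, 0.521]
force: [-0.1, -0.3, 0.0]
grip_width: 0.389
time_s: 38.02
eef_pos: [487.7, -36.9, 132.4]
ee_rot: [-0.476, -0.522, -0.477, 0.523]
force: [0.1, 0.2, 0.6]
grip_width: 0.386
t 38.02 pos [487.7 -36.9 132.4] yawY -5.2 xax [-0.002  0.    -1.   ] F [0.1 0.2 0.6] M [-0.    0.03 -0.02] grip 0.386 j [-0.32  0.35  1.75 -0.    1.05 -0.22]
shift tool mm [96.4  0.4 -0.9]
turn rotvec [-0.    -0.     0.002] j6 -0.224 j1 -0.315 pos [487.7 -36.9 132.4] tool y yaw -5.2
```

View pics/x_w.png

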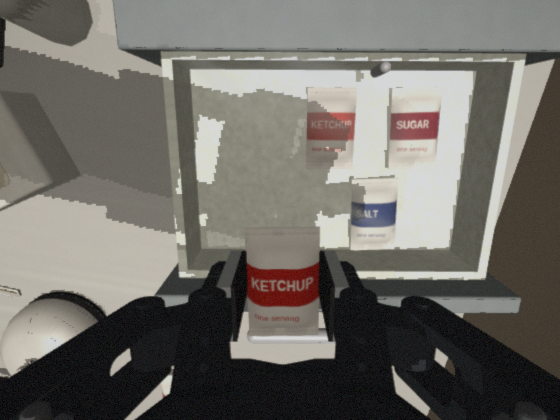

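```bash
python3 -m jog '[[[0.04,0,0,0,0,0],[0.04,0,0,0,0,0],[0.016,0,0,0,0,0],[0,0,0,0,0,0]]]'; python3 -m jog '[[[0,0,0,0,0,0],[0,0,0,0,0,0],[0,0,0,0,0,0],[-0.04,0,0,0,0,0],[-0.055,0,0,0,0,0],[-0.055,0,0,0,0,0],[0,0,0,0,0,0]]]' 133;  python3 - <<'E'
from h import *
st(); go([377,-195,185],-5)
c=cap("wrist"); save("y_w.png",c["image"])
E
```

```text
time_s: 38.58
eef_pos: [487.4, -37.2, 36.2]
ee_rot: [-0.475, -0.522, -0.477, 0.523]
force: [0.2, 0.7, -0.5]
grip_width: 0.387
time_s: 39.45
eef_pos: [489.7, -37.1, 191.2]
ee_rot: [0.479, 0.524, 0.474, -0.521]
force: [-0.0, 1.2, -1.5]
grip_width: 0.479
t 39.45 pos [489.7 -37.1 191.2] yawY -5.2 xax [ 0.008 -0.003 -1.   ] F [-0.   1.2 -1.5] M [ 0.01 -0.01 -0.  ] grip 0.479 j [-0.31  0.28  1.67 -0.    1.18 -0.22]
shift tool mm [  5.7 -97.9 167.5]
turn rotvec [-0.004  0.002 -0.008] j6 -0.224 j1 -0.315 pos [489.7 -37.1 191.2] tool y yaw -5.2
```

View pics/y_w.png

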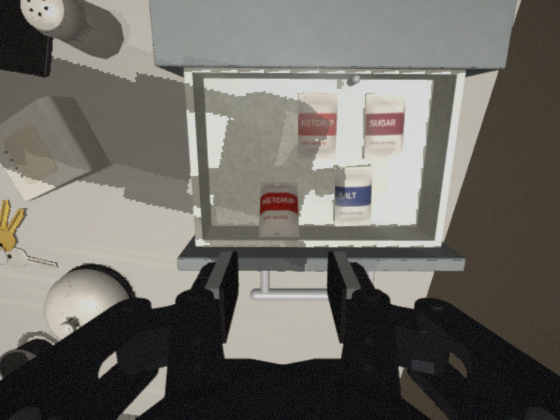

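```bash
python3 -m jog '[[[0,-0.0245,0.042,0,0,0],[0,-0.0245,0.042,0,0,0],[0,-0.0245,0.042,0,0,0],[0,-0.0245,0.042,0,0,0],[0,0,0,0,0,0],[0,0,0,0,0,0]]]' 89
python3 - <<'E'
from h import *
c=cap("wrist"); save("z_w.png",c["image"]); sachets(c,(180,120,430,300))
st(); go([376.9,-216.9,12],-5)
E
```

```text
time_s: 40.25
eef_pos: [375.1, -194.5, 186.5]
ee_rot: [0.476, 0.522, 0.477, -0.522]
force: [0.0, 0.3, 0.4]
grip_width: 0.654
px [283. 216.] world 373.5 -215.5 jaw yaw 175.5 size 31.5 17.8 [113.  61.  64.]
t 40.3 pos [ 375.4 -194.2  186.6] yawY -5.17 xax [-0.001  0.001 -1.   ] F [ 0.2 -0.1  0.6] M [ 0.01 -0.01  0.05] grip 0.653 j [-0.76  0.14  1.86  0.    1.14 -0.67]
shift tool mm [174.6   3.7  22.6]
turn rotvec [-0.003 -0.001  0.001] j6 -0.666 j1 -0.756 pos [ 375.4 -194.2  186.6] tool y yaw -5.17
```

View pics/z_w.png

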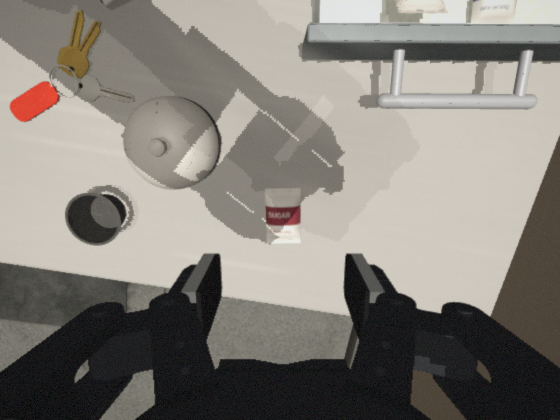

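```bash
python3 -m jog '[[[0,0.001,0.0215,0,0,0],[0.05,0,0,0,0,0],[0.05,0,0,0,0,0],[0.04,0,0,0,0,0],[0.02,0,0,0,0,0],[0.014,0,0,0,0,0],[0,0,0,0,0,0]]]'; python3 -m jog '[[[0,0,0,0,0,0],[0,0,0,0,0,0],[0,0,0,0,0,0],[0,0,0,0,0,0]]]' 255 30;  python3 -m jog '[[[-0.02,0,0,0,0,0],[-0.05,0,0,0,0,0],[-0.05,0,0,0,0,0],[0,0,0,0,0,0],[0,0,0,0,0,0]]]'
python3 - <<'E'
from h import *
st(); go([468,29,131],-5.2)
c=cap("wrist"); save("za_w.png",c["image"]);
E
```

```text
time_s: 41.18
eef_pos: [374.4, -215.8, 12.8]
ee_rot: [-0.477, -0.522, -0.478, 0.522]
force: [0.1, -0.0, -0.1]
grip_width: 0.654
time_s: 41.68
eef_pos: [374.8, -216.8, 14.2]
ee_rot: [0.477, 0.522, 0.476, -0.522]
force: [0.6, 1.8, 6.2]
grip_width: 0.386
time_s: 42.3
eef_pos: [374.0, -216.2, 132.9]
ee_rot: [-0.477, -0.522, -0.477, 0.522]
force: [0.7, -0.4, 0.3]
grip_width: 0.388
t 42.3 pos [ 374.  -216.2  132.9] yawY -5.22 xax [-0.  0. -1.] F [ 0.7 -0.4  0.3] M [ 0.03 -0.01  0.05] grip 0.388 j [-0.8   0.24  1.91 -0.    1.   -0.71]
shift tool mm [   1.9   71.3 -252.8]
turn rotvec [-0. -0.  0.] j6 -0.706 j1 -0.797 pos [ 374.  -216.2  132.9] tool y yaw -5.22
```

View pics/za_w.png

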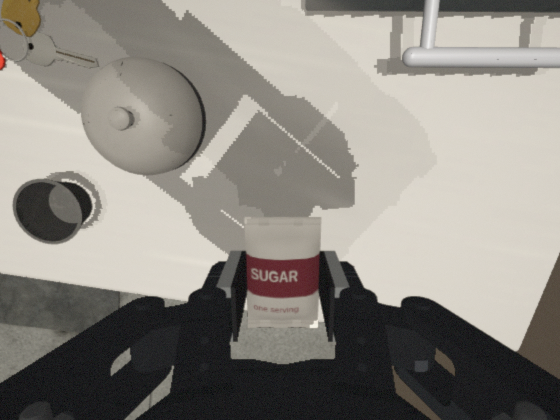

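```bash
python3 -m jog '[[[0,0.0146,-0.0506,0,0,0],[0,0.0146,-0.0506,0,0,0],[0,0.0146,-0.0506,0,0,0],[0,0.0146,-0.0506,0,0,0],[0,0.0146,-0.0506,0,0,0],[0,0,0,0,0,0],[0,0,0,0,0,0]]]'
python3 - <<'E'
from h import *
st(); go([469.5,29,36],-5.2)
c=cap("wrist"); save("zb_w.png",c["image"]);
E
```

```text
time_s: 43.22
eef_pos: [469.4, 28.5, 132.3]
ee_rot: [-0.476, -0.522, -0.477, 0.523]
force: [1.1, -0.3, 0.8]
grip_width: 0.387
t 43.23 pos [469.4  28.5 132.3] yawY -5.2 xax [-0.002  0.    -1.   ] F [ 1.1 -0.3  0.8] M [-0.    0.01  0.01] grip 0.387 j [-0.19  0.32  1.8  -0.    1.03 -0.1 ]
shift tool mm [96.3  0.3 -0.5]
turn rotvec [-0.     0.     0.002] j6 -0.098 j1 -0.189 pos [469.4  28.5 132.3] tool y yaw -5.2
```

View pics/zb_w.png

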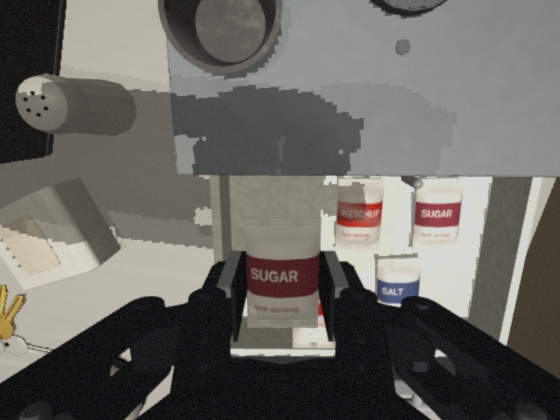

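```bash
python3 -m jog '[[[0.04,0,0,0,0,0],[0.04,0,0,0,0,0],[0.016,0,0,0,0,0],[0,0,0,0,0,0]]]'; python3 -m jog '[[[0,0,0,0,0,0],[0,0,0,0,0,0],[0,0,0,0,0,0],[-0.04,0,0,0,0,0],[-0.055,0,0,0,0,0],[-0.055,0,0,0,0,0],[0,0,0,0,0,0]]]' 133;  python3 - <<'E'
from h import *
st(); go([500,-135,190],-5)
E
python3 -m jog '[[[0,0.005,0.04,0,0,0],[0,0.005,0.04,0,0,0],[0,0,0.02,0,0,0],[0,0,0,0,0,0],[0,0,0,0,0,0]]]'
python3 - <<'E'
from h import *
st()
c=cap("wrist"); save("zc_w.png",c["image"])
E
```

```text
time_s: 43.78
eef_pos: [469.1, 27.8, 36.4]
ee_rot: [-0.475, -0.522, -0.477, 0.523]
force: [0.5, 0.1, 0.5]
grip_width: 0.384
time_s: 44.65
eef_pos: [471.6, 28.6, 191.2]
ee_rot: [0.479, 0.524, 0.474, -0.52]
force: [-0.4, 0.1, -0.6]
grip_width: 0.48
t 44.65 pos [471.6  28.6 191.2] yawY -5.2 xax [ 0.008 -0.002 -1.   ] F [-0.4  0.1 -0.6] M [-0.03 -0.06  0.04] grip 0.48 j [-0.19  0.24  1.73 -0.    1.17 -0.1 ]
shift tool mm [  1.7  43.1 160.4]
turn rotvec [-0.003  0.001 -0.008] j6 -0.097 j1 -0.188 pos [471.6  28.6 191.2] tool y yaw -5.2
time_s: 45.28
eef_pos: [470.6, -70.9, 186.9]
ee_rot: [-0.477, -0.522, -0.477, 0.522]
force: [-0.6, 0.0, -0.1]
grip_width: 0.477
t 45.27 pos [470.6 -70.9 186.9] yawY -5.19 xax [-0.001  0.001 -1.   ] F [-0.6  0.  -0.1] M [-0.01  0.01  0.02] grip 0.477 j [-0.4   0.26  1.72  0.    1.17 -0.31]
```

View pics/zc_w.png

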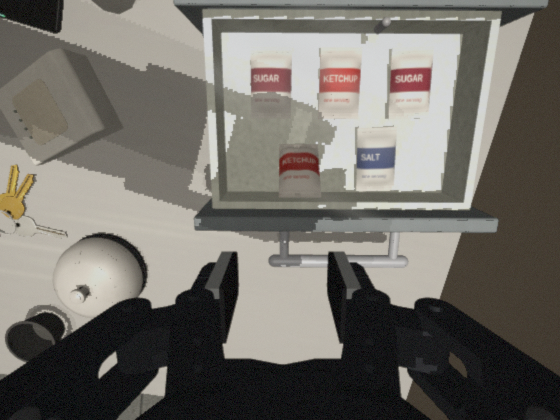

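```bash
python3 -m jog '[[[0,0.025,0.026,0,0,0],[0,0.0245,0.0257,0,0,0],[0,0,0,-0.1745,0,0],[0,0,0,-0.1745,0,0],[0,0,0,-0.1745,0,0],[0,0,0,-0.1745,0,0],[0,0,0,-0.1745,0,0],[0,0,0,-0.1745,0,0],[0,0,0,-0.1745,0,0],[0,0,0,-0.1745,0,0],[0,0,0,-0.1745,0,0],[0,0,0,0,0,0]]]' 171;python3 - <<'E'
from h import *
st(); go([515.3,-126.7,48],84.8)
c=cap("wrist"); save("zd_w.png",c["image"])
E
```

```text
time_s: 46.82
eef_pos: [515.5, -126.8, 187.2]
ee_rot: [0.706, 0.032, 0.706, -0.032]
force: [0.2, 0.2, 0.5]
grip_width: 0.332
t 46.83 pos [ 515.5 -126.8  187.2] yawY 84.74 xax [-0.  0. -1.] F [0.2 0.2 0.5] M [ 0.02  0.04 -0.04] grip 0.332 j [-0.46  0.37  1.56  0.    1.21 -1.94]
shift tool mm [ 1.392e+02  1.000e-01 -2.000e-01]
turn rotvec [-0.001 -0.    -0.   ] j6 -1.941 j1 -0.462 pos [ 515.5 -126.8  187.2] tool y yaw 84.74
```

View pics/zd_w.png

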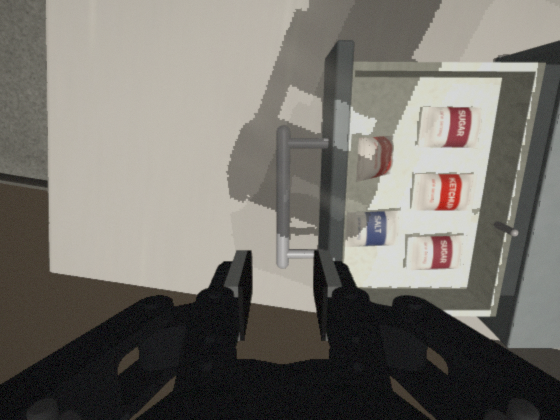

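```bash
python3 -m jog '[[[0.04,0,0,0,0,0],[0.04,0,0,0,0,0],[0.03,0,0,0,0,0],[0.02,0,0,0,0,0],[0.009,0,0,0,0,0],[0,0,0,0,0,0]]]'; python3 -m jog '[[[0,0,0,0,0,0],[0,0,0,0,0,0],[0,0,0,0,0,0],[0,0,0,0,0,0]]]' 255 40; python3 -m jog '[[[0,0.008,0,0,0,0],[0,0.014,0,0,0,0],[0,0.018,0,0,0,0],[0,0.018,0,0,0,0],[0,0.018,0,0,0,0],[0,0.018,0,0,0,0],[0,0.018,0,0,0,0],[0,0.012,0,0,0,0],[0,0.008,0,0,0,0],[0,0.006,0,0,0,0],[0,0.003,0,0,0,0],[0,0,0,0,0,0]]]'
python3 - <<'E'
from h import *
st(); go([527.8,12.8,48],84.8)
E
```

```text
time_s: 47.62
eef_pos: [515.5, -127.4, 48.3]
ee_rot: [0.706, 0.033, 0.706, -0.033]
force: [0.6, -0.0, 1.1]
grip_width: 0.335
time_s: 48.12
eef_pos: [516.0, -126.9, 49.3]
ee_rot: [0.707, 0.033, 0.706, -0.032]
force: [0.5, 5.5, 2.3]
grip_width: 0.106
time_s: 49.62
eef_pos: [529.5, 12.6, 49.2]
ee_rot: [0.708, 0.032, 0.705, -0.033]
force: [3.6, -5.5, 5.5]
grip_width: 0.105
t 49.62 pos [529.5  12.6  49.2] yawY 84.79 xax [ 0.003 -0.002 -1.   ] F [ 3.6 -5.5  5.5] M [-0.88 -0.48 -0.09] grip 0.105 j [-0.2   0.55  1.69 -0.    0.89 -1.68]
shift tool mm [ 1.2  0.  -1.7]
turn rotvec [-0.     0.004  0.001] j6 -1.676 j1 -0.197 pos [529.5  12.6  49.2] tool y yaw 84.79
```

```bash
python3 -m jog '[[[0,0.002,0,0,0,0],[0,0,0,0,0,0],[0,0,0,0,0,0],[0,0,0,0,0,0]]]'; python3 -m jog '[[[0,-0.0015,0,0,0,0],[0,0,0,0,0,0],[0,0,0,0,0,0],[0,0,0,0,0,0],[-0.03,0,0,0,0,0],[-0.05,0,0,0,0,0],[-0.05,0,0,0,0,0],[0,0,0,0,0,0]]]' 171
python3 - <<'E'
from h import *
st(); go([542,164.6,178],75.2)
c=cap("wrist"); save("ze_w.png",c["image"])
c=cap("top"); save("ze_t.png",c["image"],(100,110,260,270),3.7)
E
```

```text
time_s: 50.12
eef_pos: [529.5, 12.8, 49.2]
ee_rot: [0.707, 0.031, 0.705, -0.034]
force: [0.2, -16.5, 5.9]
grip_width: 0.11
time_s: 51.12
eef_pos: [529.8, 13.2, 181.8]
ee_rot: [0.709, 0.032, 0.704, -0.032]
force: [1.6, -0.1, -0.0]
grip_width: 0.329
t 51.12 pos [529.8  13.2 181.8] yawY 84.79 xax [ 0.007 -0.001 -1.   ] F [ 1.6 -0.1 -0. ] M [ 0.02  0.07 -0.01] grip 0.329 j [-0.2   0.37  1.57  0.    1.19 -1.68]
shift tool mm [  3.7 151.9  -1.6]
turn rotvec [0.167 0.007 0.   ] j6 -1.676 j1 -0.196 pos [529.8  13.2 181.8] tool y yaw 84.79
```

View pics/ze_w.png

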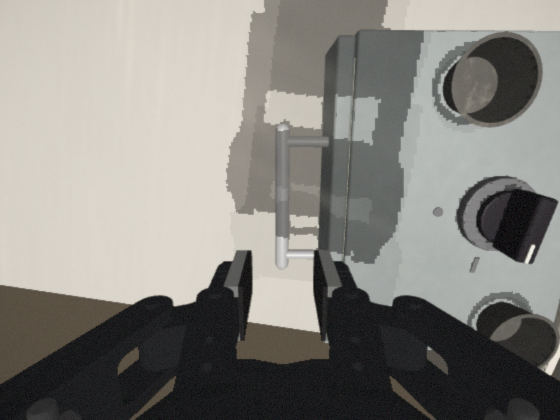

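View pics/ze_t.png

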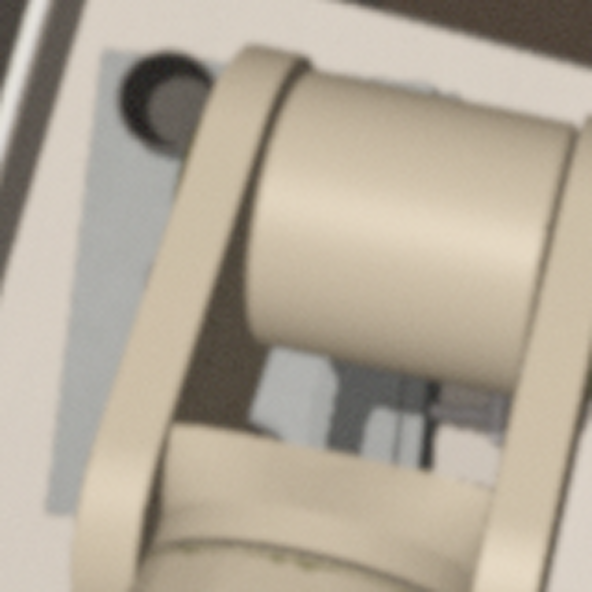

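```bash
python3 -m jog '[[[0,0.0507,-0.0005,0,0,0],[0,0.0507,-0.0005,0,0,0],[0,0.0505,-0.0005,0,0,0],[0,0,0,0.167,0,0],[0,0,0,0,0,0],[0,0,0,0,0,0]]]' 133
python3 - <<'E'
from h import *
st(); go([542,164.6,114.5],75.1)
c=cap("wrist"); save("zf_w.png",c["image"])
E
```

```text
time_s: 51.98
eef_pos: [540.5, 164.2, 177.5]
ee_rot: [0.701, 0.09, 0.702, -0.09]
force: [-0.3, 0.4, 0.4]
grip_width: 0.478
t 51.98 pos [540.5 164.2 177.5] yawY 75.33 xax [-0.001 -0.    -1.   ] F [-0.3  0.4  0.4] M [ 0.04 -0.03  0.06] grip 0.478 j [ 0.09  0.45  1.46 -0.    1.23 -1.23]
shift tool mm [63.   0.8  1.5]
turn rotvec [ 0.004 -0.001  0.001] j6 -1.227 j1 0.088 pos [540.5 164.2 177.5] tool y yaw 75.33
```

View pics/zf_w.png

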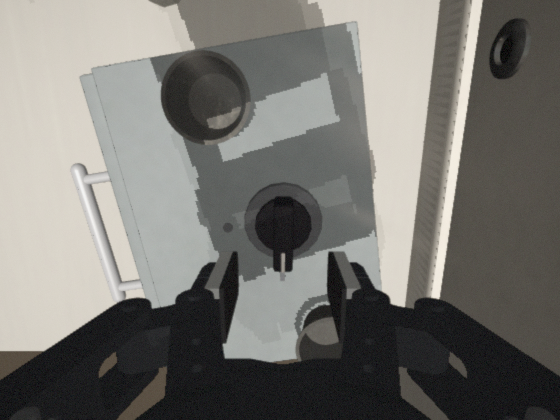

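Knob centred and aligned at (283,225). I'll descend, grip and pull up.

```bash
python3 -m jog '[[[0.03,0.0008,0.0015,0,0,0],[0.02,0,0,0,0,0],[0.0125,0,0,0,0,0],[0,0,0,0,0,0]]]'; python3 -m jog '[[[0,0,0,0,0,0],[0,0,0,0,0,0],[0,0,0,0,0,0],[0,0,0,0,0,0],[0,0,0,0,0,0]]]' 255 60; python3 -m jog '[[[-0.005,0,0,0,0,0],[-0.005,0,0,0,0,0],[-0.003,0,0,0,0,0],[0,0,0,0,0,0],[0,0,0,0,0,0]]]'
python3 - <<'E'
from h import *
st()
E
```

```text
time_s: 52.52
eef_pos: [542.2, 164.7, 115.3]
ee_rot: [0.701, 0.091, 0.702, -0.091]
force: [-0.3, -0.0, 0.2]
grip_width: 0.477
time_s: 53.15
eef_pos: [542.6, 164.2, 116.9]
ee_rot: [0.702, 0.091, 0.701, -0.092]
force: [-3.0, -6.6, 4.5]
grip_width: 0.126
time_s: 53.78
eef_pos: [542.6, 164.2, 129.0]
ee_rot: [0.701, 0.091, 0.701, -0.092]
force: [0.3, -3.8, -2.1]
grip_width: 0.123
t 53.77 pos [542.6 164.2 129. ] yawY 75.19 xax [ 0.    -0.001 -1.   ] F [ 0.3 -3.8 -2.1] M [-0.78 -0.11 -0.06] grip 0.123 j [ 0.09  0.51  1.51 -0.    1.12 -1.22]
```

```bash
python3 -m jog '[[[0,0,0,0.14,0,0],[0,0,0,0.14,0,0],[0,0,0,0.14,0,0],[0,0,0,0.14,0,0],[0,0,0,0.14,0,0],[0,0,0,0.14,0,0],[0,0,0,0.14,0,0],[0,0,0,0.14,0,0],[0,0,0,0.14,0,0],[0,0,0,0.14,0,0],[0,0,0,0,0,0],[0,0,0,0,0,0]]]'
python3 - <<'E'
from h import *
st()
c=cap("wrist"); save("zg_w.png",c["image"])
E
```

```text
time_s: 55.28
eef_pos: [542.0, 163.6, 129.0]
ee_rot: [-0.478, -0.52, -0.477, 0.522]
force: [-3.8, -8.5, 0.4]
grip_width: 0.121
t 55.27 pos [542.  163.6 129. ] yawY -5.0 xax [-0.001 -0.003 -1.   ] F [-3.8 -8.5  0.4] M [-1.59  0.45 -0.14] grip 0.121 j [ 0.09  0.51  1.51 -0.    1.12  0.18]
```

View pics/zg_w.png

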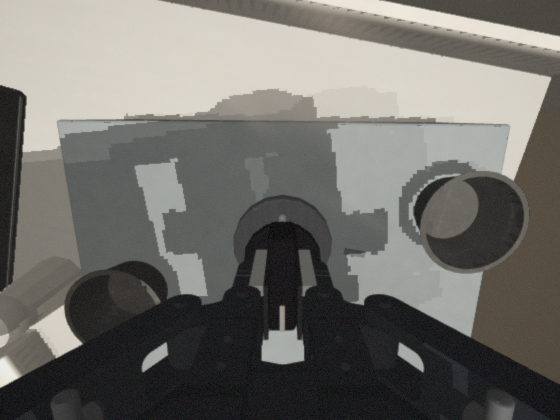

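```bash
python3 -m jog '[[[0.005,0,0,0,0,0],[0.005,0,0,0,0,0],[0.004,0,0,0,0,0],[0,0,0,0,0,0],[0,0,0,0,0,0]]]'; python3 -c "
from h import *
st()"
```

```text
time_s: 55.95
eef_pos: [542.1, 163.6, 116.8]
ee_rot: [-0.479, -0.52, -0.477, 0.522]
force: [-9.2, -11.1, 14.9]
grip_width: 0.129
t 55.95 pos [542.1 163.6 116.8] yawY -4.98 xax [-0.    -0.003 -1.   ] F [ -9.2 -11.1  14.9] M [-1.74  1.6   0.  ] grip 0.129 j [ 0.09  0.52  1.52 -0.    1.09  0.18]
```

Back to the same height as at grasp (116.9), with a firm stop. I'll release, lift and inspect.

```bash
python3 -m jog '[[[0,0,0,0,0,0],[0,0,0,0,0,0],[0,0,0,0,0,0],[0,0,0,0,0,0],[-0.03,0,0,0,0,0],[-0.05,0,0,0,0,0],[-0.05,0,0,0,0,0],[0,0,0.05,0,0,0],[0,0,0,0,0,0],[0,0,0,0,0,0]]]' 130
python3 - <<'E'
from h import *
np.set_printoptions(precision=1,suppress=True)
st()
c=cap("wrist"); save("zh_w.png",c["image"])
c2=cap("scene"); save("zh_s.png",c2["image"],(230,180,440,370),3.1)
E
```

```text
time_s: 57.2
eef_pos: [537.9, 115.6, 244.6]
ee_rot: [-0.477, -0.521, -0.478, 0.521]
force: [0.1, -0.6, 0.0]
grip_width: 0.493
t 57.2 pos [537.9 115.6 244.6] yawY -5.03 xax [-0.  0. -1.] F [ 0.1 -0.6  0. ] M [ 0.  -0.  -0.1] grip 0.493 j [-0.   0.4  1.4  0.   1.4  0.1]
```

View pics/zh_w.png

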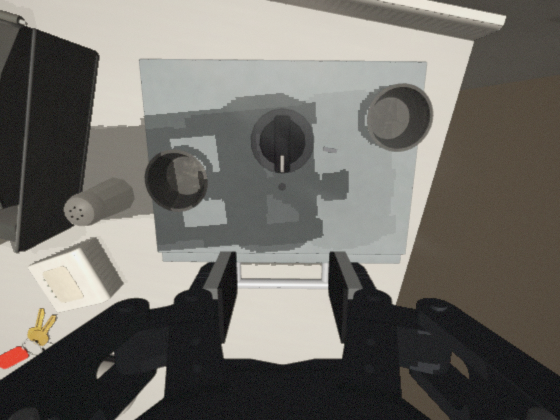

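View pics/zh_s.png

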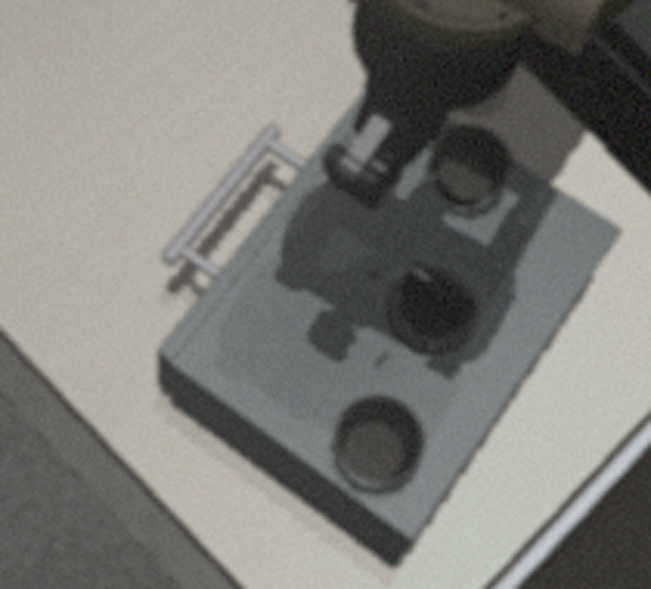

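Run:
```python
from h import *
np.set_printoptions(precision=1,suppress=True)
c=cap("wrist"); save("zi_k.png",c["image"],(240,95,330,200),5.5)
for z in(129,141): print(z,plane(c,[(282.5,172),(282.5,154)],z))
for n in((542.3,164.5,129),): print(proj(c,np.array(n)-[1.9,20.9,0]), proj(c,np.array(n)-[1.9,20.9,-12]), proj(c,np.array(n)+[1.9,20.9,0]),proj(c,np.array(n)+[1.9,20.9,12]))
print("bar",plane(c,[(238,284),(327,284)],54))
```

```text
129 [[540.9 144.5 129. ]
 [542.  157.9 129. ]]
141 [[541.  146.3 141. ]
 [542.1 159.1 141. ]]
[[282.  173.2]] [[282.  175.8]] [[282.2 115.3]] [[282.2 115.2]]
bar [[481.8  16.5  54. ]
 [577.2   8.2  54. ]]
```

View pics/zi_k.png

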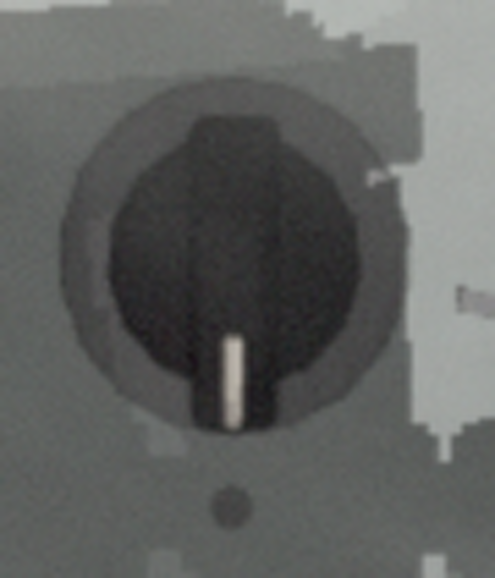

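```bash
python3 -c "
from rig import workorder
print(workorder.finish_job())"
```

```text
the job is handed in; nothing more can be done
None
```

I finished the job and handed it in at about 57 s; the system gave no verdict. I unlocked the drawer and pulled it out to its stop. All five sachets (two ketchup, two sugar, one salt) went in flat, then I pushed the drawer shut and locked it again.

**What the last checks showed:**
- **Sachets:** all five were inside the drawer in the last picture before closing, and none were left where they had lain on the worktop.
- **Drawer:** the handle is back at its starting position (y about 12–13 mm), and the last push met a firm stop at 16.5 N.
- **Lock knob:** its white line points at the locked dot. It came back down to its height before the pull-up (116.8 mm against 116.9 mm), and its line end is at y 144.5 mm against 144.2 mm at the start.
- **Everything else:** both sauce cups are upright and look to be in their places. I judged that by eye and didn't measure it. The gripper was clear of everything.

No check failed, and I saw no grip slip or knocked sachet. The camera views disagreed by a few millimetres, for example 5–6 mm in x on the knob, so I used the close-up wrist camera where it mattered.

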